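# Pack and latch the courier's cool box

### The arm

A 6-joint arm with a two-finger parallel gripper is mounted at the origin on a cart in front of the work surface, level with it; the furniture and walls round the work are solid. World frame = base frame: x ahead of the robot, y to its left, z up, the work surface at z = 0. Lengths are in m, angles in degrees, forces in N, time in s.
With the tool pointing down it reaches from about 0.35 to 0.775 m from the base axis. Payload 7.3 kg.
Tool frame: the origin (TCP) lies at the very end of the fingers, on their centre line; the grasp point (between the pads) lies 19 mm behind it; z points along the fingers, y is the direction in which the jaws open and shut (so a half turn about z gives the same grasp; the last joint's range is limited). The gripper opens to 92 mm and grips with 3 to 60 N. Pads are 19 mm wide; open, the fingers measure 130 mm over their backs; the gripper's body (75 mm by 190 mm) begins 47 mm behind the grasp point.
Start: joints at [-82.277, 19.595, 87.324, -0, 73.075, -8.365], TCP at [0.146, -0.504, 0.227] pointing down, gripper open.
Joint ranges: [-145.02, 145.02], [-44.19, 115.74], [2.07, 154.8], [-57.11, 237.11], [16.16, 152.29], [-177.93, 177.93]. Speed limits (degrees/s): [147.25, 147.25, 180, 180, 180, 180].

### API

Orientations are given as a 3x3 rotation matrix whose columns are the frame's x, y, z axes.
In Python, from workcell import robot gives the robot as it stands.
- The arm moves only by the tool play_rows, never from a script. Its argument "moves" is a list of rows, each a list of 2 entries, a list of its own where there are three numbers: the shift along the tool's x, y, z in m, then the turn about the tool's z in degrees. In form: [[[dx, dy, dz], turn], ...]. A call has 1 to 20 rows; each row shifts and turns the commanded pose from where the row before left it, along the tool's axes as they then stand; what a row does not reach is not made up. A row lasts 1/10 s, in which the tool goes at most 50 mm and 8.59 degrees, less where a joint would pass 70% of its speed; a pose out of reach is approached as far as the arm can. A call is refused whole if a number of a shift passes 0.05 or a number of a turn 8.59, either way. A call with a gripper value outside its range is refused whole. "claw" is the opening, from 0 (shut) to 1 (fully open), set as the call begins (left out, the last holds). The fingers move at their own pace and stop on an object; "force" is the grip in N (left out, the last holds). Time passes only in rows, so rows that do not move let the fingers close. It gives the time, the measured TCP pose, the force and the opening at its end, in the units of the state.
- robot.get_obs(): the state, without advancing time (a new reading comes with each control period).
- robot.snapshot(name): name is "side" or "top"; returns the picture (384x512x3 uint8, blue, green, red); there is no depth.
- robot.get_calibration(name): a dict with "fov_y" (degrees; the focal length in pixels is half the picture's height over the tangent of half this angle, whatever the lens; pixels are square), "cx", "cy" (the principal point, pixels), "R" (3x3) and "t" (3): a world point X has camera coordinates R X + t. Camera axes: x right, y down, z forward; pixel columns grow to the right and rows downward; lengths in m; the calibration is good to about 2 mm. A picture is of the moment at which its call begins. get_calibration takes no time and is no camera call.
- robot.close_job(): hands the job in, once; it reports no verdict.
The state is a dict: "t": time; "q": joint angles; "joint_velocities": joint speeds; "tau": joint torques, N m; "tool_pos": TCP position; "eef_rot": TCP orientation; "contact_force": force on the tool from outside, world axes, zero at the start; "torque": the same for the moment, N m; "finger_gap": finger opening in m.
Only numpy, scipy, OpenCV 4.12 (cv2) and the standard library are available. Lean on these libraries where they do the work, as an engineer would, in place of code of your own. Each camera call takes 0.05 s, during which the arm holds its last target.

### The job

Get the cool box ready for the courier: plug the cold pack fully home in the socket inside the box and put every spread jar that stands on the counter into the box beside it. Only then swing the lid shut and push it down against its rubber seal until the spring latch catches and keeps it shut. Leave the other things on the counter where they are.

Things in the scene. Friction and masses are not known exactly. Their poses are not given: they have to be found in the camera images.
- box_floor (a point): centre of the inner floor of the cool box (open aluminium box, fixed to the counter), 12 mm above the counter. Axes are the box's: x from the latch side (front) to the hinge side (back), y towards its left end, z up. Inside 150 mm (x) by 300 mm (y), 88 mm deep; walls 12 mm, rim 100 mm above the counter
- socket (a point): middle of the mouth of the rectangular socket: black block, 52 x 64 mm, 20 mm tall, on the box's floor at its right-hand end (116 mm along -y from the floor's centre). The hole is 33 mm along x, 47 mm along y, chamfered, 20 mm deep; axes are the box's. The middle of the plug foot's underside lies 19 mm below this point when fully home
- pack_center (a point): cold pack: grey block with a black band, 38 mm (its x) by 54 mm (its y), 48 mm tall, on a black plug foot 30 x 44 mm, 19 mm tall, that fits the socket either way round; 67 mm tall in all, about 0.22 kg; starts upright on the counter. The point is on its axis, 45 mm above the foot's underside; z up. Grasp it across its 38 mm
- pack_foot (a point): middle of the underside of the cold pack's plug foot; axes of the pack as for pack_center
- jar_0_center (a point): sealed glass spread jar with a black twist lid, upright cylinder 62 mm across and 78 mm tall, 0.29 kg; the point is its centre, half-way up (39 mm above its base). Two or three of the jars are present; an absent one reads None
- jar_1_center (a point): sealed glass spread jar with a black twist lid, upright cylinder 62 mm across and 78 mm tall, 0.29 kg; the point is its centre, half-way up (39 mm above its base). Two or three of the jars are present; an absent one reads None
- jar_2_center (a point): sealed glass spread jar with a black twist lid, upright cylinder 62 mm across and 78 mm tall, 0.29 kg; the point is its centre, half-way up (39 mm above its base). Two or three of the jars are present; an absent one reads None
- lid (a joint): lid angle, rad: 0 fully down, 1.45 to 1.6 (about upright) at the start, at most 1.7. The hinge is stiff: the lid stays where it is left. The seal pushes back below about 0.045 (8 mm at the front edge); pressing fully down near the front edge takes about 10 to 18 N. Unlatched it springs back to 0.04 or more; latched it rests at about 0.007
- lid_hinge (a point): middle of the lid's hinge line, at the back rim of the box, 104 mm above the counter; axes are the lid's and turn with it (-x from the hinge to the free edge, y along the hinge, z out of the upper face). The panel reaches 178 mm along -x, is 328 mm long in y and 16 mm thick (z 0 to 16 mm)
- lid_edge (a point): middle of the lid's free (front) edge on its upper, outer face; axes as lid_hinge. A small steel loop for the latch stands 12 mm out beyond this edge, in the middle (34 mm wide)
- bolt (a joint): latch bolt in m: 0 when it stands fully out over the lid's steel loop or is idle; up to 0.014 when the loop pushes it back towards the front on its way down. It springs back by itself once the loop has passed; nothing needs to touch it
- wax_stamp: bystander: turned dark wooden stamp, 25 mm across, 78 mm tall, origin under its centre
- tape_dispenser: bystander: dark green tape dispenser 47 x 133 x 67 mm, origin under its centre
- order_block: bystander: white note block 100 x 70 x 14 mm, origin under its centre
- pick_cup: bystander: glass of wooden picks 47 mm across, 96 mm tall, origin under its centre
- cold_pack: the cold pack as a whole; origin in the middle of the foot's underside (same as pack_foot)
- latch (a point): tip of the latch bolt, in the black latch case that stands out 38 mm from the middle of the box's front; the case is 50 mm wide (y), its top 134 mm above the counter. Axes are the box's
Not all that is in view belongs to the job. Leave any red look-alike of the part that bears jar_1_center alone.

How it is judged (in metres and radians):
On the way, in this order (a step that is already met when the one before it is completed fails the run):
1. with the lid still open, the cold pack is fully home in its socket and every jar present is inside the box (x of pack_foot in the frame of socket between -0.004 and 0.004 m and y of pack_foot in the frame of socket between -0.004 and 0.004 m and z of pack_foot in the frame of socket below -0.015 m and angle between the z axis of pack_foot and the z axis of socket, either way round below 0.1 rad and x of jar_0_center in the frame of box_floor between -0.075 and 0.075 m and y of jar_0_center in the frame of box_floor between -0.15 and 0.15 m and z of jar_0_center in the frame of box_floor between 0.01 and 0.06 m and x of jar_1_center in the frame of box_floor between -0.075 and 0.075 m and y of jar_1_center in the frame of box_floor between -0.15 and 0.15 m and z of jar_1_center in the frame of box_floor between 0.01 and 0.06 m and x of jar_2_center in the frame of box_floor between -0.075 and 0.075 m and y of jar_2_center in the frame of box_floor between -0.15 and 0.15 m and z of jar_2_center in the frame of box_floor between 0.01 and 0.06 m and value of joint lid above 0.5 rad), for 0.2 s.
2. the lid is down on its seal and the latch has caught (value of joint lid below 0.02 rad and value of joint bolt below 0.004 m), for 0.3 s.
At the end, for the whole second after the job is handed in: the cold pack stands in its socket (foot at least 15 mm into it, within 4 mm of its middle), every jar present is inside the box (centre within the inner walls and below the rim), and the lid is latched: within 0.02 rad of fully down with the bolt out over its loop (within 4 mm of home), untouched (all of step 2 and x of pack_foot in the frame of socket between -0.004 and 0.004 m and y of pack_foot in the frame of socket between -0.004 and 0.004 m and z of pack_foot in the frame of socket below -0.015 m and angle between the z axis of pack_foot and the z axis of socket, either way round below 0.1 rad and x of jar_0_center in the frame of box_floor between -0.075 and 0.075 m and y of jar_0_center in the frame of box_floor between -0.15 and 0.15 m and z of jar_0_center in the frame of box_floor between 0.01 and 0.06 m and x of jar_1_center in the frame of box_floor between -0.075 and 0.075 m and y of jar_1_center in the frame of box_floor between -0.15 and 0.15 m and z of jar_1_center in the frame of box_floor between 0.01 and 0.06 m and x of jar_2_center in the frame of box_floor between -0.075 and 0.075 m and y of jar_2_center in the frame of box_floor between -0.15 and 0.15 m and z of jar_2_center in the frame of box_floor between 0.01 and 0.06 m and linear speed of cold_pack below 0.03 m/s).
It fails at once if a bystander (stamp, tape dispenser, note block, pick glass) is moved more than 4 cm (distance of any of wax_stamp, tape_dispenser, order_block, pick_cup from where it was at the start of the episode above 0.04 m).
Of jar_0, jar_1, jar_2 only 2 to 3 are there at a start; the rules pass over those that are not, and their reading is None.
At some moment in a run one of jar_0, jar_1, jar_2 may be knocked a few centimetres aside while the robot is not near it.
It also fails if it takes over 208 s, if anything falls off the work surface, if the arm or the gripper's body presses on something with over 40 N, if the wrist force passes 120 N, or if a joint passes its speed limit or range.

## Working session

There is one attempt and no reset: what is moved stays moved. The work goes in short steps, Python scripts to look and compute and a tool call to move; the robot and the scene stay as the last step left them, time stands still between calls to the robot, and variables do not carry over. Pictures are saved under pics/ and viewed, and the job is handed in when it is done.

Besides the shell and the picture viewer there is one more tool, called after "Request:" as name([rows], argument=value, ...), one row to a line, values as JSON. play_rows: Moves the arm, as the interface text tells. Its arguments: {"type":"object","properties":{"moves":{"type":"array","items":{"type":"array"}},"claw":{"type":"number"},"force":{"type":"number"}},"required":["moves"]}

```bash
mkdir -p pics; ls; python3 - <<'E'
from workcell import robot
import cv2
print(robot.get_obs())
for n in("side","top"):
    print(n,robot.get_calibration(n)); cv2.imwrite(f"pics/{n}0.png",robot.snapshot(n))
E
```

```text
pics
{'t': 0.0, 'q': array([-8.22775010e+01,  1.96364958e+01,  8.73744708e+01, -1.63480631e-03,
        7.30754239e+01, -8.36419893e+00]), 'joint_velocities': array([-0.04779101,  0.08733155, -0.0282328 , -0.04116507,  0.06700475,
        0.04808136]), 'tau': array([ 2.42925933e-03, -4.31231582e+01, -2.44226217e+01,  7.18547311e-02,
        5.57890011e-02, -1.50780929e-04]), 'tool_pos': array([ 0.14544169, -0.50404561,  0.22606124]), 'eef_rot': array([[ 9.60841226e-01,  2.77099416e-01, -2.29660200e-04],
       [ 2.77099445e-01, -9.60840089e-01,  1.49045479e-03],
       [ 1.92337425e-04, -1.49572912e-03, -9.99998863e-01]]), 'contact_force': array([-0.01286142,  0.80048006, -0.32242382]), 'torque': array([ 0.03940854, -0.00128159,  0.00258659]), 'finger_gap': 0.09202466732459488}
side {'fov_y': 49.41529893078969, 'cx': 258.55811628311403, 'cy': 186.9761207536523, 'R': array([[-0.97744305, -0.21060965, -0.01576909],
       [-0.10525491,  0.55049823, -0.82817456],
       [ 0.18310241, -0.80783369, -0.56024837]]), 't': array([0.51201107, 0.13176972, 1.12394737])}
top {'fov_y': 47.731233049502364, 'cx': 261.7771665034568, 'cy': 189.78769338831145, 'R': array([[ 0.00477241, -0.99998572, -0.00240636],
       [-0.9857613 , -0.00430002, -0.16809571],
       [ 0.16808297,  0.00317432, -0.98576774]]), 't': array([-0.01771355,  0.56929803,  1.21856841])}
```

View pics/side0.png

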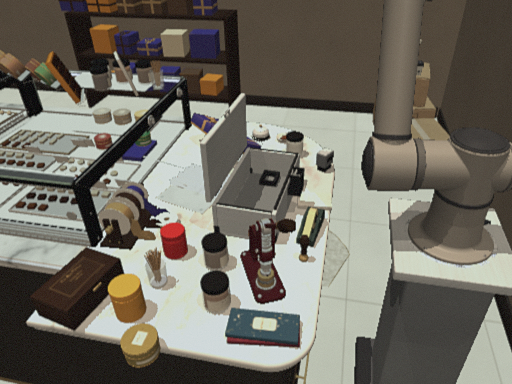

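View pics/top0.png

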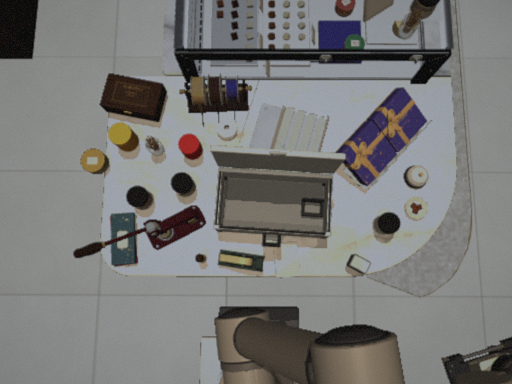

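The side view shows the box open at about (255,190), with dark-lidded jars at (215,250), (215,290) and (294,142). The red look-alike is at (174,240) and the pack is probably at (324,157). In the top view the jars are at (183,184), (139,196) and (388,223), the pack at (358,264) and the red one at (190,146). I'll enlarge these to confirm.

```bash
python3 - <<'E'
import cv2,numpy as np
t=cv2.imread('pics/top0.png');s=cv2.imread('pics/side0.png')
r=lambda a,w,h:cv2.resize(a,(w,h),interpolation=cv2.INTER_CUBIC)
cv2.imwrite('pics/cA.png',np.vstack([np.hstack([r(t[130:230,110:210],400,300),r(t[195:285,330:430],400,300)]),
 np.hstack([r(s[215:325,150:250],400,300),r(s[120:190,260:350],400,300)])]))
cv2.imwrite('pics/cB.png',r(t[135:285,200:350],600,600))
E
```

```text
(no output)
```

View pics/cA.png

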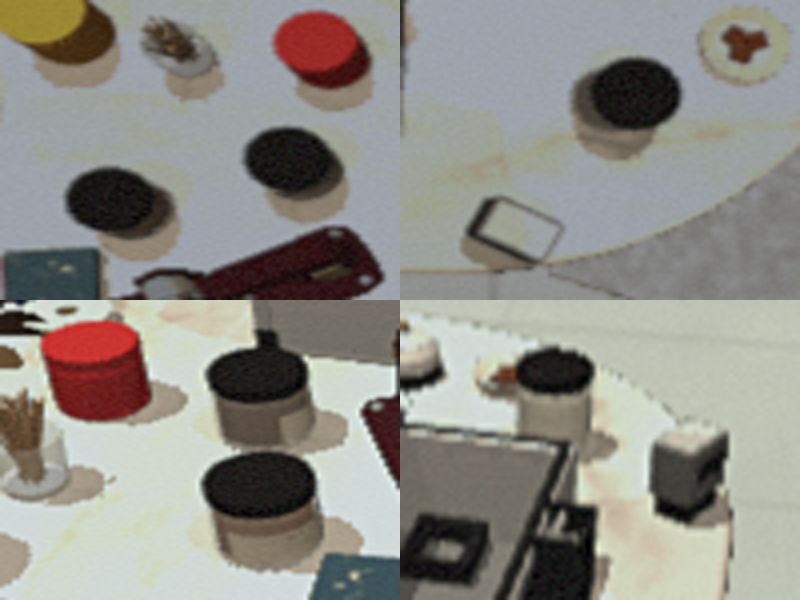

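View pics/cB.png

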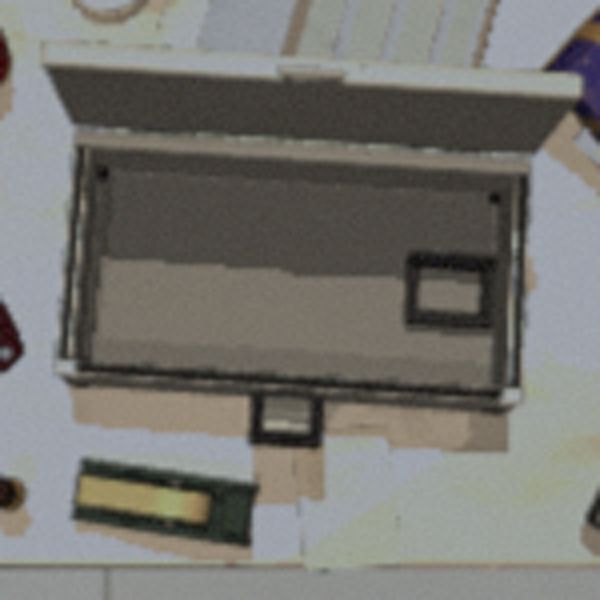

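Confirmed: the three black-lidded glass jars are real, the all-red one is excluded, and the grey block with the black band by the front edge is the pack. Next I measure them.

```bash
cat > h.py <<'E'
import cv2,numpy as np
from workcell import robot
C={n:robot.get_calibration(n) for n in("side","top")}
def P(n):
    c=C[n];f=192/np.tan(np.radians(c['fov_y']/2));K=np.array([[f,0,c['cx']],[0,f,c['cy']],[0,0,1]]);return K,np.array(c['R']),np.array(c['t'])
def ray(n,uv):
    K,R,t=P(n);d=R.T@np.linalg.solve(K,[uv[0],uv[1],1]);return -R.T@t,d/np.linalg.norm(d)
def plane(n,uv,z):
    o,d=ray(n,uv);return o+d*(z-o[2])/d[2]
def proj(n,X):
    K,R,t=P(n);p=K@(R@np.array(X)+t);return p[:2]/p[2]
def tri(a,b):
    Ms,bs=[],[]
    for n,uv in(("top",a),("side",b)):
        o,d=ray(n,uv);M=np.eye(3)-np.outer(d,d);Ms.append(M);bs.append(M@o)
    x=np.linalg.lstsq(np.vstack(Ms),np.hstack(bs),rcond=None)[0]
    return x,[np.linalg.norm(proj(n,x)-np.array(u)) for n,u in(("top",a),("side",b))]
def dark(im,box,th=45):
    u0,v0,u1,v1=box;m=(im[v0:v1,u0:u1].max(2)<th).astype('uint8')
    cs,_=cv2.findContours(m,cv2.RETR_EXTERNAL,cv2.CHAIN_APPROX_NONE);c=max(cs,key=cv2.contourArea)
    e=cv2.fitEllipse(c);return (e[0][0]+u0,e[0][1]+v0),e[1],cv2.contourArea(c),c[:,0]+[u0,v0]
E
python3 - <<'E'
from h import *
np.set_printoptions(precision=4,suppress=True)
t=cv2.imread('pics/top0.png');s=cv2.imread('pics/side0.png')
for nm,b,c in(("A",(165,168,202,204),(195,228,235,272)),("B",(122,182,156,212),(195,265,235,312)),("C",(370,205,405,240),(280,127,308,155))):
    a=dark(t,b);d=dark(s,c,50)
    print(nm,a[:3],d[:3]);print(tri(a[0],d[0]),plane("top",a[0],.078),plane("side",d[0],.078))
E
```

```text
A ((182.08950996398926, 183.12978267669678), (18.999074935913086, 21.227375030517578), 312.5) ((214.21624374389648, 241.35929012298584), (21.104887008666992, 24.129919052124023), 368.5)
(array([0.586 , 0.215 , 0.0668]), [np.float64(0.45472941580833515), np.float64(0.5378029457357559)]) [0.5826 0.2126 0.078 ] [0.5828 0.227  0.078 ]
B ((137.59759140014648, 196.47592163085938), (19.253469467163086, 20.927322387695312), 312.5) ((214.4228630065918, 282.68094635009766), (23.155519485473633, 26.872547149658203), 486.5)
(array([0.5466, 0.3421, 0.0643]), [np.float64(0.3778890377687186), np.float64(0.4982961894261001)]) [0.5435 0.3378 0.078 ] [0.543  0.3541 0.078 ]
C ((388.26963233947754, 222.86529922485352), (19.59514045715332, 20.690759658813477), 316.5) ((294.18050384521484, 136.4732551574707), (9.222023963928223, 16.27909278869629), 116.0)
(array([ 0.4736, -0.3747,  0.0655]), [np.float64(0.32236602824812527), np.float64(0.2579485820780112)]) [ 0.4715 -0.3712  0.078 ] [ 0.4715 -0.3506  0.078 ]
```

```bash
python3 - <<'E'
import cv2,numpy as np
t=cv2.imread('pics/top0.png');s=cv2.imread('pics/side0.png')
r=lambda a,k:cv2.resize(a,None,fx=k,fy=k,interpolation=cv2.INTER_CUBIC)
cv2.imwrite('pics/cC.png',np.hstack([r(t[245:285,335:385],8),r(s[135:185,300:350],8)[:320]]))
cv2.imwrite('pics/cD.png',r(s[85:245,185:345],3.75))
E
```

```text
(no output)
```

View pics/cC.png

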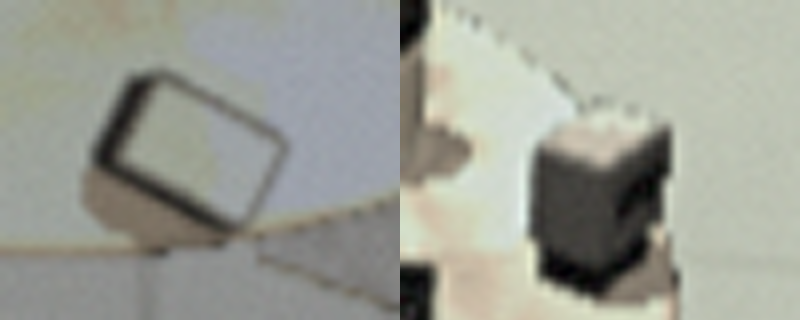

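View pics/cD.png

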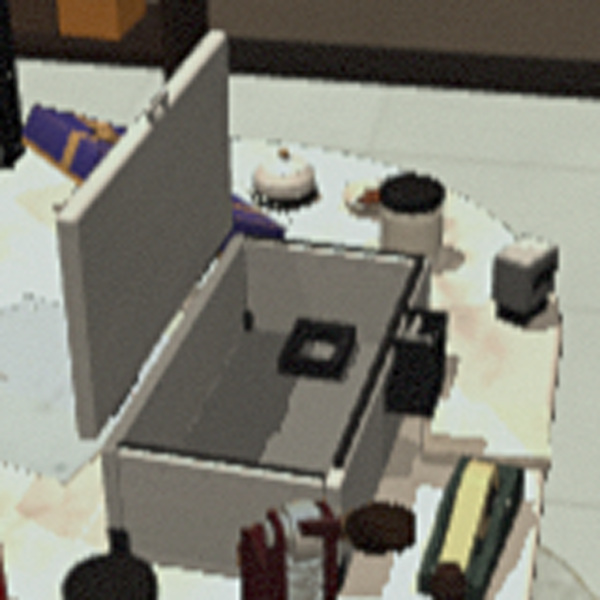

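```bash
python3 - <<'E'
import cv2,numpy as np
t=cv2.imread('pics/top0.png');s=cv2.imread('pics/side0.png')
def g(im,u,v,w,h,k=10):
    c=cv2.resize(im[v:v+h,u:u+w],None,fx=k,fy=k,interpolation=cv2.INTER_CUBIC)
    for i in range(0,w,5):
        cv2.line(c,(i*k+k//2,0),(i*k+k//2,4 if i%10 else 10),(0,0,255),2)
        if i%10==0: cv2.putText(c,str(u+i),(i*k+8,14),0,.4,(0,0,255),1)
    for i in range(0,h,5):
        cv2.line(c,(0,i*k+k//2),(4 if i%10 else 10,i*k+k//2),(0,0,255),2)
        if i%10==0: cv2.putText(c,str(v+i),(10,i*k+10),0,.4,(0,0,255),1)
    return c
cv2.imwrite('pics/d1.png',np.vstack([np.hstack([g(t,205,150,40,30),g(t,305,150,40,30)]),np.hstack([g(t,205,215,40,30),g(t,305,215,40,30)])]))
cv2.imwrite('pics/d2.png',np.vstack([np.hstack([g(s,235,140,40,30),g(s,280,140,40,30)]),np.hstack([g(s,205,195,40,30),g(s,255,200,40,30)])]))
cv2.imwrite('pics/d3.png',np.hstack([g(t,295,190,40,40),g(s,255,160,40,40)]))
cv2.imwrite('pics/d4.png',np.hstack([g(t,338,250,40,40),g(s,310,142,40,40)]))
E
```

```text
(no output)
```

View pics/d1.png

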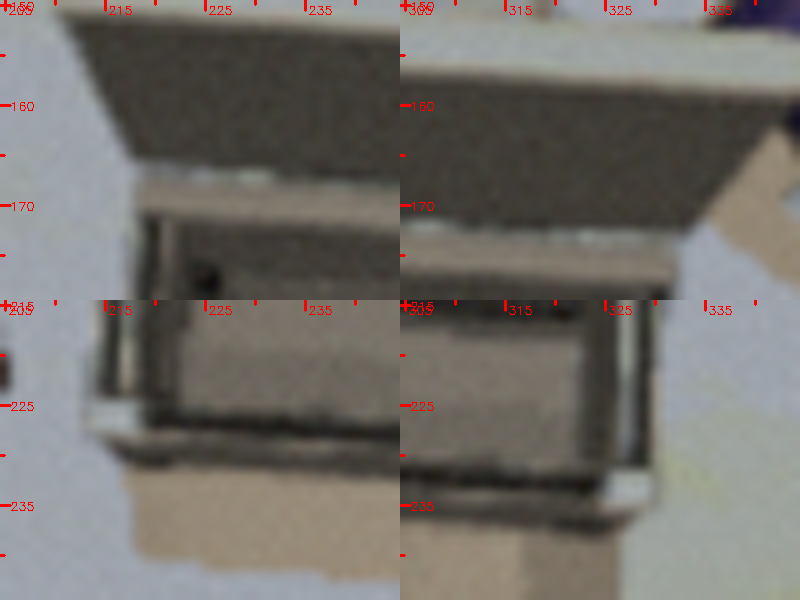

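View pics/d2.png

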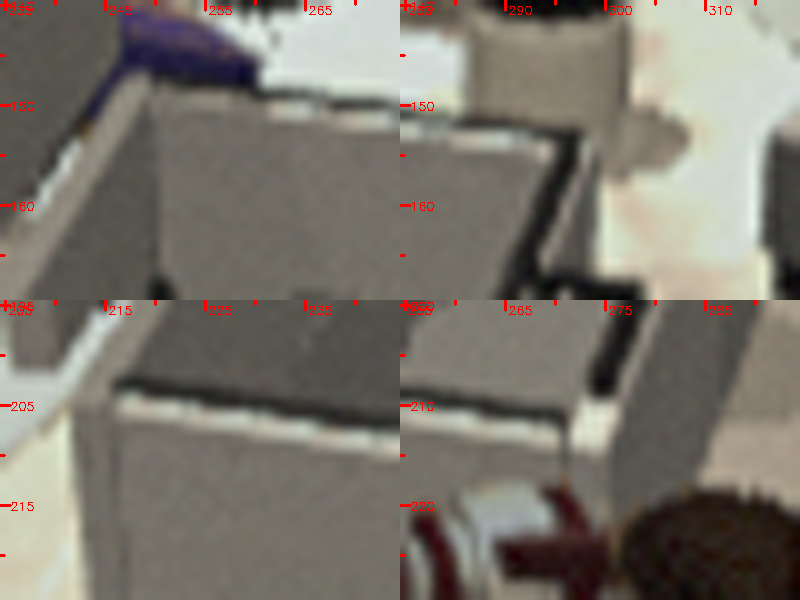

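View pics/d3.png

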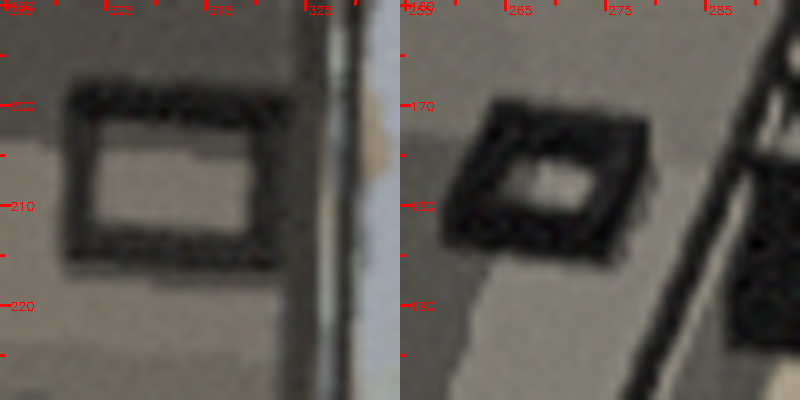

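View pics/d4.png

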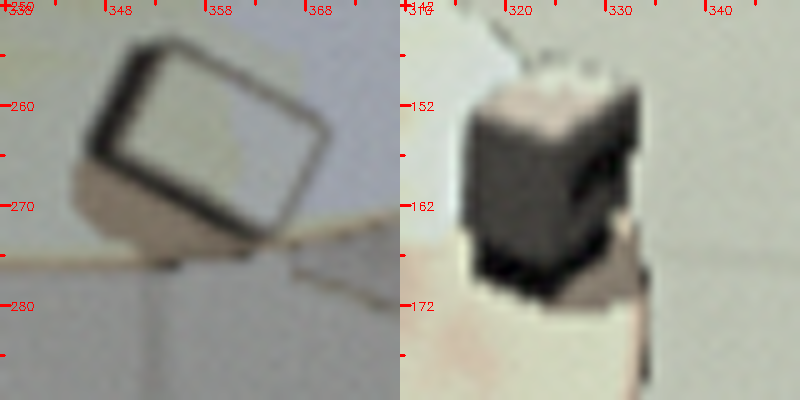

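```bash
python3 - <<'E'
from h import *
np.set_printoptions(precision=4,suppress=True)
T=lambda u,v,x,y:(u+x/10-.5,v+y/10-.5)
fl=T(205,215,90,128);fr=T(305,215,254,202); 
sfl=T(255,200,212,150) ; sfr=T(280,140,194,138)
print("FL top",plane("top",fl,.1)," side",plane("side",sfl,.1),"tri",tri(fl,sfl))
print("FR",plane("top",fr,.1),plane("side",sfr,.1),tri(fr,sfr))
a=plane("top",fl,.1);b=plane("top",fr,.1);print("len",np.linalg.norm(a-b),"yaw",np.degrees(np.arctan2(*( (a-b)[[0,1]]*[-1,1]))))
S=[plane("top",T(295,190,*p),.032) for p in((66,80),(295,95),(282,268),(66,265))]
print(np.array(S),np.mean(S,0),[np.linalg.norm(S[i]-S[(i+1)%4]) for i in range(4)])
for n,uv in(("top",[T(338,250,*p) for p in((172,38),(330,130),(272,240),(115,152))]),("side",[T(310,142,*p) for p in((475-400,118),(560-400,132),(640-400,88),(555-400,70))])):
    q=np.array([plane(n,u,.067) for u in uv]);print(n,q,q.mean(0),[np.linalg.norm(q[i]-q[(i+1)%4]) for i in range(4)])
E
```

```text
FL top [0.455  0.1174 0.1   ]  side [0.4515 0.1233 0.1   ] tri (array([0.4539, 0.1177, 0.0956]), [np.float64(0.5273741451079653), np.float64(0.5744531055362362)])
FR [ 0.4361 -0.2031  0.1   ] [ 0.4354 -0.1973  0.1   ] (array([ 0.4363, -0.2037,  0.0964]), [np.float64(0.04136902084154997), np.float64(0.03610015691421547)])
len 0.3210068167785881 yaw -3.369182555736621
[[ 0.5496 -0.1311  0.032 ]
 [ 0.5454 -0.1984  0.032 ]
 [ 0.4942 -0.1936  0.032 ]
 [ 0.4948 -0.1305  0.032 ]] [ 0.521  -0.1634  0.032 ] [np.float64(0.06750794875491493), np.float64(0.05139724806293762), np.float64(0.0631644415138941), np.float64(0.054751204415367356)]
top [[ 0.3867 -0.2765  0.067 ]
 [ 0.3614 -0.3199  0.067 ]
 [ 0.3312 -0.3026  0.067 ]
 [ 0.3551 -0.2597  0.067 ]] [ 0.3586 -0.2897  0.067 ] [np.float64(0.05013132835229413), np.float64(0.03483328073666562), np.float64(0.049163706355824656), np.float64(0.035806210708621625)]
side [[ 0.3836 -0.2663  0.067 ]
 [ 0.3555 -0.2621  0.067 ]
 [ 0.3318 -0.2965  0.067 ]
 [ 0.3605 -0.3038  0.067 ]] [ 0.3579 -0.2822  0.067 ] [np.float64(0.02840091708612315), np.float64(0.041717868275427554), np.float64(0.029553951180275952), np.float64(0.04397572090531013)]
```

```bash
python3 - <<'E'
import cv2,numpy as np
t=cv2.imread('pics/top0.png');s=cv2.imread('pics/side0.png')
def g(im,u,v,w,h,k=10):
    c=cv2.resize(im[v:v+h,u:u+w],None,fx=k,fy=k,interpolation=cv2.INTER_CUBIC)
    for i in range(0,w,5):
        cv2.line(c,(i*k+k//2,0),(i*k+k//2,4 if i%10 else 10),(0,0,255),2)
        if i%10==0: cv2.putText(c,str(u+i),(i*k+8,14),0,.4,(0,0,255),1)
    for i in range(0,h,5):
        cv2.line(c,(0,i*k+k//2),(4 if i%10 else 10,i*k+k//2),(0,0,255),2)
        if i%10==0: cv2.putText(c,str(v+i),(10,i*k+10),0,.4,(0,0,255),1)
    return c
cv2.imwrite('pics/e1.png',np.vstack([np.hstack([g(t,205,140,40,30),g(t,310,145,40,30)]),np.hstack([g(s,195,130,40,30),g(s,225,90,40,30)])]))
cv2.imwrite('pics/e2.png',np.hstack([g(s,195,185,40,40),g(t,430,320,80,60,5)[:, :400]]) if False else np.hstack([g(s,195,185,40,40),cv2.resize(t[324:384,432:512],(533,400))])[:,:800])
E
```

```text
(no output)
```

View pics/e1.png

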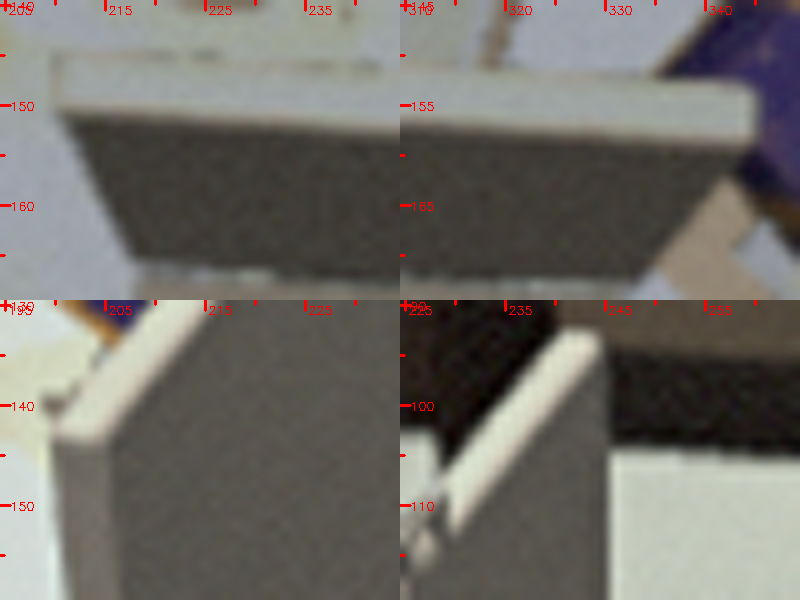

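View pics/e2.png

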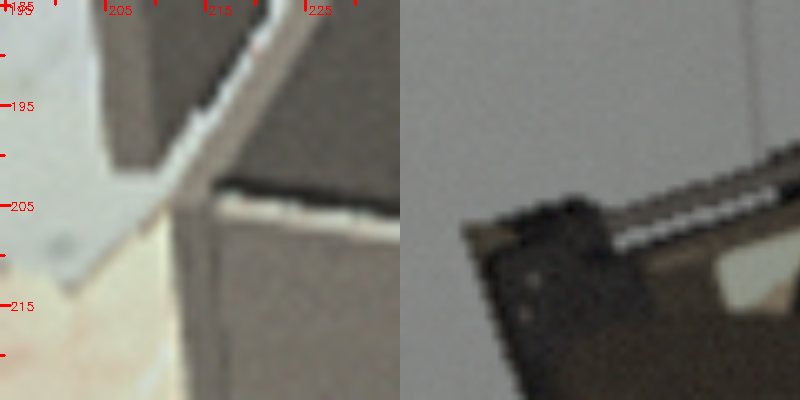

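```bash
python3 - <<'E'
from h import *
np.set_printoptions(precision=4,suppress=True)
T=lambda u,v,x,y:(u+x/10-.5,v+y/10-.5)
o=np.array([.5324,-.048]);yx=np.array([.998,-.0588]);yy=np.array([.0588,.998])
def B(p): d=p[:2]-o; return np.round([d@yx*1e3,d@yy*1e3,p[2]*1e3],1)
for nm,uv,z in(("bot L",T(205,140,133,262),.104),("bot R",T(310,145,236,274),.104),("top L",T(205,140,65,115),.282),("top R",T(310,145,348,143),.282),
  ("rim back outer L",T(205,150,138,183),.1),("rim back outer R",T(305,150,278,240),.1),("rim front L",T(205,215,90,128),.1),("rim front R",T(305,215,254,202),.1),
  ("sock FL",T(295,190,65,265),.032),("sock FR",T(295,190,280,268),.032),("sock BL",T(295,190,66,80),.032),("hole FL",T(295,190,95,233),.032),("hole FR",T(295,190,248,233),.032),("hole BL",T(295,190,97,127),.032),("hole BR",T(295,190,250,128),.032)):
    print(nm,np.round(uv,1),B(plane("top",uv,z)))
for nm,uv,z in(("lid bot L",T(195,185,155,170),.104),("lid top L",T(195,130,105,140),.282),("lid top R",T(225,90,200,45),.282),("hole",T(255,160,160,180),.012)):
    print("side",nm,B(plane("side",uv,z)))
E
```

```text
bot L [217.8 165.7] [ 86.3 162.2 104. ]
bot R [333.1 171.9] [  88.9 -162.3  104. ]
top L [211. 151.] [ 82.1 160.  282. ]
top R [344.3 158.8] [  83.  -160.9  282. ]
rim back outer L [218.3 167.8] [ 81.2 160.8 100. ]
rim back outer R [332.3 173.5] [  85.1 -160.8  100. ]
rim front L [213.5 227.3] [-87.  160.5 100. ]
rim front R [329.9 234.7] [ -86.9 -160.4  100. ]
sock FL [301. 216.] [-32.7 -84.2  32. ]
sock FR [322.5 216.3] [ -29.6 -147.    32. ]
sock BL [301.1 197.5] [ 22.  -81.9  32. ]
hole FL [304.  212.8] [-22.7 -92.6  32. ]
hole FR [319.3 212.8] [ -19.9 -137.3   32. ]
hole BL [304.2 202.2] [  8.6 -91.7  32. ]
hole BR [319.5 202.3] [  11.2 -136.6   32. ]
side lid bot L [ 87.8 160.1 104. ]
side lid top L [ 81.  170.6 282. ]
side lid top R [  81.7 -148.3  282. ]
side hole [  -2.6 -129.8   12. ]
```

```bash
cat >> h.py <<'E'
np.set_printoptions(precision=4,suppress=True)
def go(x,y,z,ang=None):
    """remaining shift in tool axes, and turn needed so tool y points at world angle ang (mod 180)"""
    o=robot.get_obs();R=np.array(o['eef_rot']);d=R.T@(np.array([x,y,z])-o['tool_pos'])
    a=np.degrees(np.arctan2(R[1,1],R[0,1]))
    s="tcp %s yang %.2f q6 %.1f F %s gap %.4f t %.1f\n"%(np.round(o['tool_pos'],4),a,o['q'][5],np.round(o['contact_force'],1),o['finger_gap'],o['t'])
    if ang is not None: s+="turn %.2f "%(-((ang-a+90)%180-90))
    print(s+"shift mm",np.round(d*1e3,1))
E
python3 - <<'E'
from h import *
go(.358,-.288,.226,-29.5)
E
```

```text
tcp [ 0.1455 -0.5041  0.2262] yang -73.91 q6 -8.4 F [0.1 0.1 0.3] gap 0.0919 t 0.1
turn -44.41 shift mm [ 264.1 -148.7    0.4]
```

Request:
play_rows([
  [[0.0264,-0.0149,0],0],
  [[0.0264,-0.0149,0],0],
  [[0.0264,-0.0149,0],0],
  [[0.0264,-0.0149,0],0],
  [[0.0264,-0.0149,0],0],
  [[0.0264,-0.0149,0],0],
  [[0.0264,-0.0149,0],0],
  [[0.0264,-0.0149,0],0],
  [[0.0264,-0.0149,0],0],
  [[0.0264,-0.0149,0],0],
  [[0,0,0],-7.4],
  [[0,0,0],-7.4],
  [[0,0,0],-7.4],
  [[0,0,0],-7.4],
  [[0,0,0],-7.4],
  [[0,0,0],-7.4],
  [[0,0,0],0],
  [[0,0,0],0],
], claw=1)

```text
t: 1.9
tool_pos: [0.3578, -0.288, 0.2265]
eef_rot: [[0.496, 0.869, -0.0], [0.869, -0.496, 0.0], [0.0, -0.0, -1.0]]
contact_force: [0.1, -0.7, -0.5]
finger_gap: 0.092
```

```bash
python3 - <<'E'
from h import *
go(.358,-.288,.226,-29.5)
for n in("side","top"): cv2.imwrite(f"pics/{n}1.png",robot.snapshot(n))
E
```

```text
tcp [ 0.3578 -0.288   0.2265] yang -29.71 q6 -18.7 F [ 0.1 -0.7 -0.5] gap 0.0920 t 1.9
turn -0.21 shift mm [0.1 0.2 0.5]
```

View pics/side1.png

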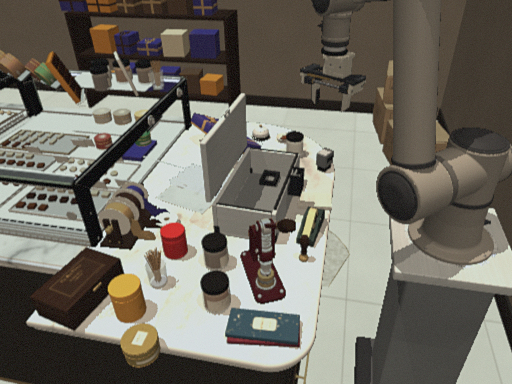

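View pics/top1.png

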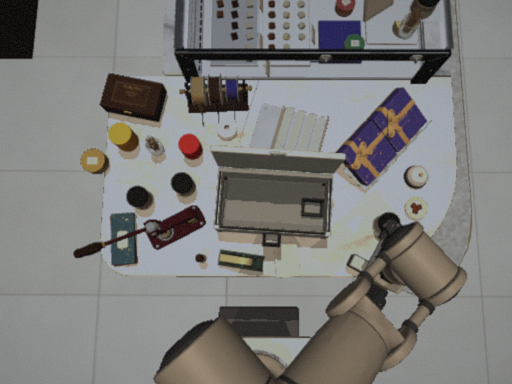

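```bash
python3 - <<'E'
from h import *
s=cv2.imread('pics/side1.png');cv2.imwrite('pics/f1.png',cv2.resize(s[40:120,285:385],(750,600),interpolation=cv2.INTER_CUBIC))
K,R,t=P("side");p=np.array([.3578,-.288,.2265])
print(proj("side",p),proj("side",p+[0,0,.019]))
d=np.array([np.cos(np.radians(-29.7)),np.sin(np.radians(-29.7)),0])
for h in(.066,.085,.12):
  for w in(.05,.065,.095): print(h,w,proj("side",p+[0,0,h]+w*d),proj("side",p+[0,0,h]-w*d))
E
```

```text
[329.2329 105.7824] [329.7212  99.998 ]
0.066 0.05 [317.3102  81.5725] [345.2398  89.133 ]
0.066 0.065 [313.3289  80.4947] [349.6498  90.3268]
0.066 0.095 [305.5191  78.3806] [358.6539  92.7642]
0.085 0.05 [317.7025  75.5452] [345.8938  82.8953]
0.085 0.065 [313.6856  74.4979] [350.3471  84.0564]
0.085 0.095 [305.8073  72.4439] [359.4413  86.4275]
0.12 0.05 [318.4425  64.1748] [347.129   71.1151]
0.12 0.065 [314.3584  63.1868] [351.6642  72.2124]
0.12 0.095 [306.3507  61.2494] [360.929   74.4539]
```

View pics/f1.png

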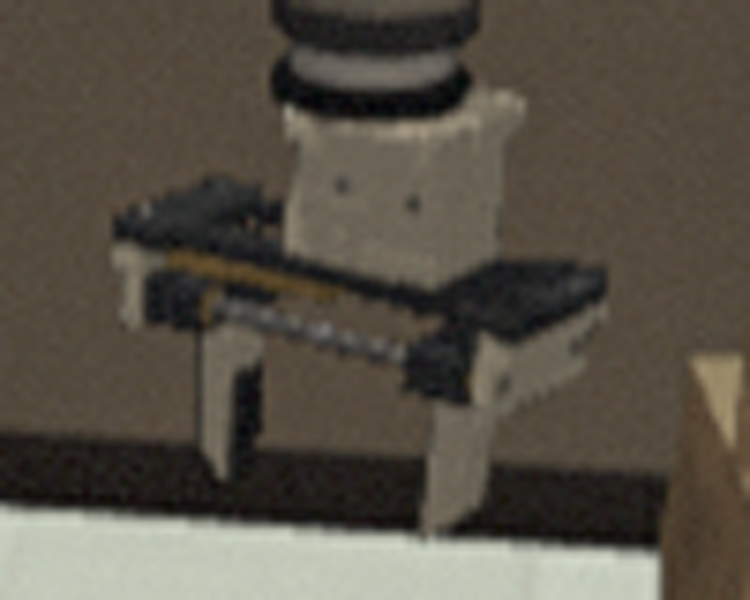

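The gripper body is about ±95 mm wide along the jaws, so inserting with jaws along box x would bring it up against the lid. I'll grip the pack near its top, nudge the lid further back, start the foot in the socket, then press it home with closed fingers. First I check the heights across two views.

```bash
python3 - <<'E'
from h import *
T=lambda u,v,x,y:(u+x/10-.5,v+y/10-.5)
a=np.mean([T(338,250,*p) for p in((172,38),(330,130),(272,240),(115,152))],0)
b=np.mean([T(310,142,*p) for p in((475-400,118),(560-400,132),(640-400,88),(555-400,70))],0)
print("pack top centre",a,b,tri(a,b))
# jar lid side: fit ellipse to upper outline only (top face centre from width + top extremum)
s=cv2.imread('pics/side0.png');t=cv2.imread('pics/top0.png')
for nm,bt,c in(("A",(165,168,202,204),(195,228,235,272)),("B",(122,182,156,212),(195,265,235,312)),("C",(370,205,405,240),(280,127,308,155))):
    q=dark(t,bt,60)[0];X=plane("top",q,.078)
    pts=dark(s,c,60)[3]; top=pts[:,1].min(); 
    th=np.linspace(0,6.28,60);E=np.array([proj("side",X+[.031*np.cos(k),.031*np.sin(k),0]) for k in th])
    print(nm,X,"side outline: top",top,"L/R",pts[:,0].min(),pts[:,0].max()," predicted top %.1f L/R %.1f %.1f"%(E[:,1].min(),E[:,0].min(),E[:,0].max()))
E
```

```text
pack top centre [359.725 263.5  ] [325.25 151.7 ] (array([ 0.3584, -0.2908,  0.0621]), [np.float64(0.053434118083920415), np.float64(0.04476825549124639)])
A [0.5816 0.2112 0.078 ] side outline: top 228 L/R 202 226  predicted top 229.0 L/R 203.8 229.3
B [0.5415 0.3341 0.078 ] side outline: top 271 L/R 201 228  predicted top 265.8 L/R 203.5 232.0
C [ 0.4714 -0.3704  0.078 ] side outline: top 131 L/R 286 302  predicted top 130.0 L/R 286.2 303.9
```

Request:
play_rows([
  [[0,0,0.025],0],
  [[0,0,0.025],0],
  [[0,0,0.025],0],
  [[0,0,0.025],0],
  [[0,0,0.025],0],
  [[0,0,0.02],0],
  [[0,0,0.015],0],
  [[0,0,0.01],0],
  [[0,0,0.006],0],
  [[0,0,0],0],
  [[0,0,0],0],
  [[0,0,0],0],
])

```text
t: 3.2
tool_pos: [0.3582, -0.2885, 0.0514]
eef_rot: [[0.493, 0.87, 0.001], [0.87, -0.493, -0.001], [-0.001, 0.001, -1.0]]
contact_force: [-0.3, 0.0, -0.2]
finger_gap: 0.0916
```

Request:
play_rows([
  [[0,0,0],0],
  [[0,0,0],0],
  [[0,0,0],0],
  [[0,0,0],0],
  [[0,0,0],0],
  [[0,0,0],0],
  [[0,0,0],0],
  [[0,0,0],0],
  [[0,0,0],0],
  [[0,0,0],0],
  [[0,0,0],0],
  [[0,0,0],0],
], claw=0, force=25)

```text
t: 4.4
tool_pos: [0.358, -0.2883, 0.0508]
eef_rot: [[0.493, 0.87, 0.0], [0.87, -0.493, -0.0], [-0.0, 0.001, -1.0]]
contact_force: [0.9, -0.3, 0.3]
finger_gap: 0.038
```

Request:
play_rows([
  [[0,0,-0.01],0],
  [[0,0,-0.02],0],
  [[0,0,-0.03],0],
  [[0,0,-0.03],0],
  [[0,0,-0.03],0],
  [[0,0,-0.03],0],
  [[0,0,0],-6.6],
  [[0,0,0],-6.6],
  [[0,0,0],-6.6],
  [[0,0,0],-6.6],
  [[0,0,0],0],
  [[0,0,0],0],
])

```text
t: 5.6
tool_pos: [0.3576, -0.2878, 0.2008]
eef_rot: [[0.057, 0.998, -0.0], [0.998, -0.057, 0.0], [0.0, -0.001, -1.0]]
contact_force: [-0.0, -0.1, -1.6]
finger_gap: 0.0378
```

```bash
python3 - <<'E'
from h import *
go(.497,-.161,.20,-3.1)
E
```

```text
tcp [ 0.3576 -0.2878  0.2008] yang -3.29 q6 -45.1 F [-0.  -0.1 -1.6] gap 0.0378 t 5.6
turn -0.19 shift mm [134.6 131.9   0.8]
```

Request:
play_rows([
  [[0.02,0.02,0],-0.2],
  [[0.02,0.02,0],0],
  [[0.02,0.02,0],0],
  [[0.02,0.02,0],0],
  [[0.02,0.02,0],0],
  [[0.02,0.02,0],0],
  [[0.0146,0.012,0],0],
  [[0,0,0.02],0],
  [[0,0,0.02],0],
  [[0,0,0.02],0],
  [[0,0,0.015],0],
  [[0,0,0],0],
  [[0,0,0],0],
])

```text
t: 6.9
tool_pos: [0.4966, -0.1605, 0.126]
eef_rot: [[0.052, 0.999, -0.0], [0.999, -0.052, 0.0], [0.0, -0.0, -1.0]]
contact_force: [0.7, -0.5, -3.2]
finger_gap: 0.038
```

```bash
python3 - <<'E'
from h import *
go(.497,-.161,.125,-3.1)
a=robot.snapshot("side");b=robot.snapshot("top")
cv2.imwrite('pics/s2.png',cv2.resize(a[60:220,180:393],(800,600),interpolation=cv2.INTER_CUBIC))
cv2.imwrite('pics/t2.png',cv2.resize(b[130:290,200:413],(800,600),interpolation=cv2.INTER_CUBIC))
E
```

```text
tcp [ 0.4966 -0.1605  0.126 ] yang -2.99 q6 -23.3 F [ 0.7 -0.5 -3.2] gap 0.0380 t 6.9
turn 0.11 shift mm [-0.5  0.4  1. ]
```

View pics/s2.png

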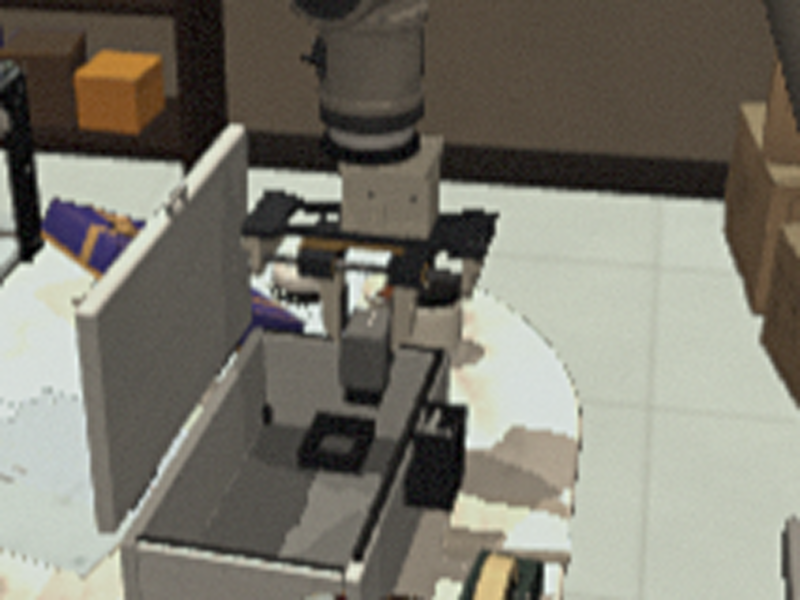

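View pics/t2.png

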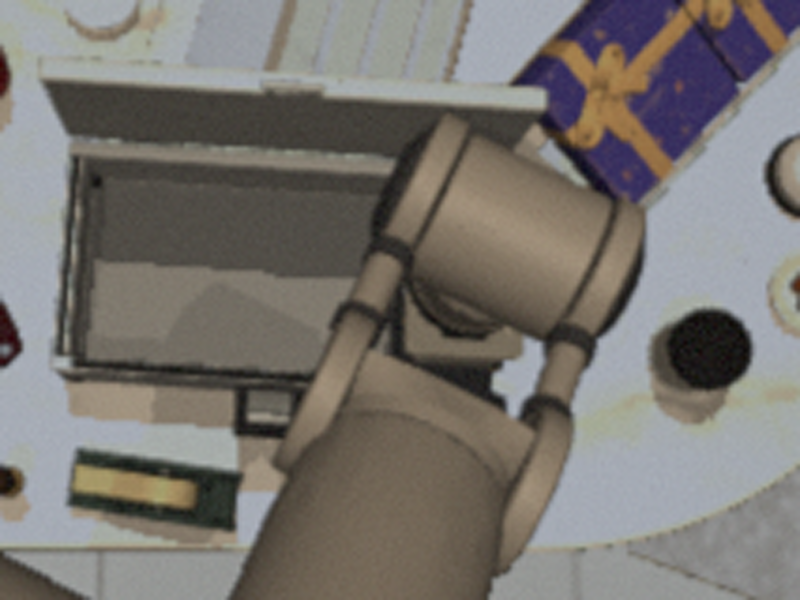

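Request:
play_rows([
  [[0,0.005,0],0],
  [[0,0.005,0],0],
  [[0,0.005,0],0],
  [[0,0.003,0],0],
  [[0,0.003,0],0],
  [[0,0.003,0],0],
  [[0,0,0],0],
])

```text
t: 7.7
tool_pos: [0.5208, -0.1617, 0.1255]
eef_rot: [[0.051, 0.999, -0.0], [0.999, -0.051, 0.0], [0.0, -0.0, -1.0]]
contact_force: [0.4, 0.8, -2.6]
finger_gap: 0.0381
```

Request:
play_rows([
  [[0,0.003,0],0],
  [[0,0.003,0],0],
  [[0,0.003,0],0],
  [[0,0,0],0],
])

```text
t: 8.1
tool_pos: [0.5301, -0.1622, 0.1257]
eef_rot: [[0.051, 0.999, 0.0], [0.999, -0.051, -0.0], [-0.0, 0.0, -1.0]]
contact_force: [-0.0, 0.5, -3.5]
finger_gap: 0.0379
```

```bash
python3 - <<'E'
from h import *
go(.497,-.161,.125,-3.1)
a=robot.snapshot("side")
cv2.imwrite('pics/s3.png',cv2.resize(a[60:220,180:393],(800,600),interpolation=cv2.INTER_CUBIC))
E
```

```text
tcp [ 0.5301 -0.1622  0.1257] yang -2.90 q6 -22.0 F [-0.   0.5 -3.5] gap 0.0379 t 8.1
turn 0.20 shift mm [ -0.5 -33.1   0.7]
```

View pics/s3.png

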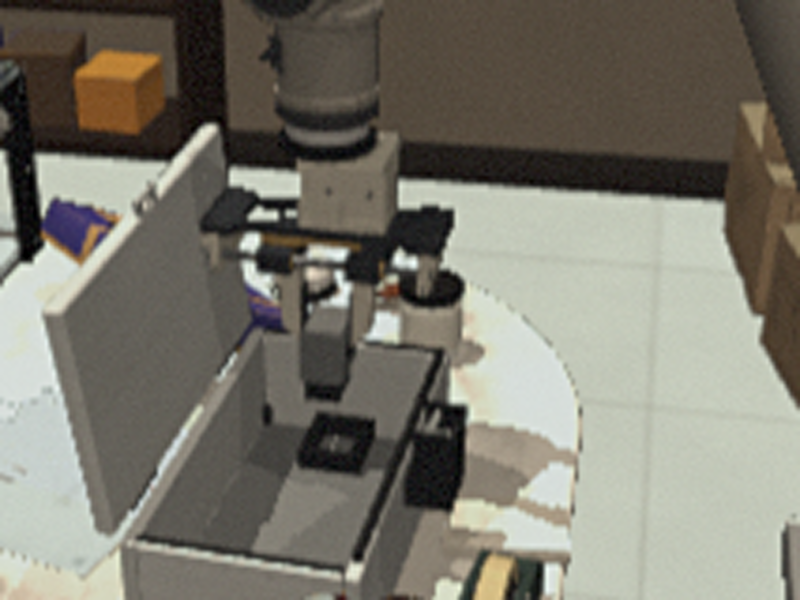

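Request:
play_rows([
  [[0,0.002,0],0],
  [[0,0.002,0],0],
  [[0,0,0],0],
])

```text
t: 8.45
tool_pos: [0.531, -0.1621, 0.126]
eef_rot: [[0.051, 0.999, -0.005], [0.999, -0.051, 0.001], [0.001, -0.005, -1.0]]
contact_force: [-16.4, 0.5, 4.0]
finger_gap: 0.0381
```

Request:
play_rows([
  [[0,-0.006,0],0],
  [[0,-0.006,0],0],
  [[0,0,0.01],0],
  [[0,0,0.01],0],
  [[0,0,0.01],0],
  [[0,0,0],0],
  [[0,0,0],0],
])

```text
t: 9.15
tool_pos: [0.5215, -0.1617, 0.0951]
eef_rot: [[0.051, 0.999, -0.001], [0.999, -0.051, 0.0], [0.0, -0.001, -1.0]]
contact_force: [0.5, 0.2, -1.5]
finger_gap: 0.0381
```

```bash
python3 - <<'E'
from h import *
go(.5216,-.1628,.095,-3.1)
a=robot.snapshot("side");b=robot.snapshot("top")
cv2.imwrite('pics/s4r.png',a);cv2.imwrite('pics/t4r.png',b)
cv2.imwrite('pics/s4.png',np.hstack([cv2.resize(a[140:200,240:300],(400,400),interpolation=cv2.INTER_CUBIC),cv2.resize(b[180:240,280:340],(400,400),interpolation=cv2.INTER_CUBIC)]))
E
```

```text
tcp [ 0.5215 -0.1617  0.0951] yang -2.91 q6 -22.4 F [ 0.5  0.2 -1.5] gap 0.0381 t 9.2
turn 0.19 shift mm [-1.1  0.1  0.1]
```

View pics/s4.png

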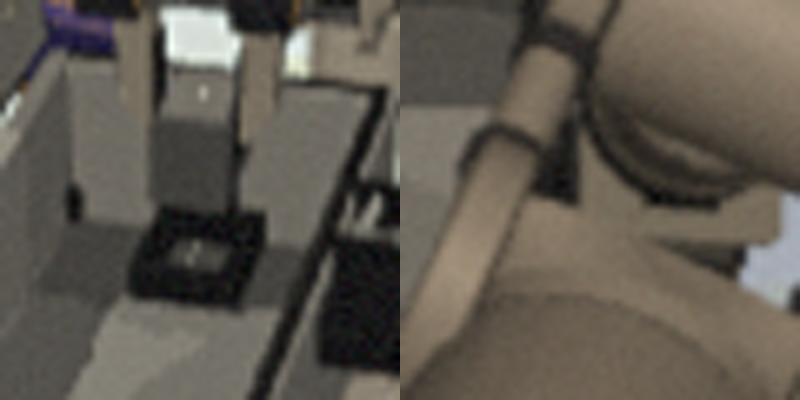

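```bash
python3 - <<'E'
from h import *
p=np.array([.5215,-.1617,0]);a=np.radians(-2.9);bx=np.array([np.cos(a),np.sin(a),0]);by=np.array([-np.sin(a),np.cos(a),0])
s=cv2.imread('pics/s4r.png')
c=cv2.resize(s[135:195,240:300],(600,600),interpolation=cv2.INTER_CUBIC)
foot=.0951-.0508
def pt(q,col): 
    u=proj("side",q);x=((u-[240,135]+.5)*10).astype(int);cv2.drawMarker(c,tuple(int(v) for v in x),col,cv2.MARKER_CROSS,12,1);return np.round(u,1)
for sx in(-1,1):
  for sy in(-1,1):
    for z in(.067,.019): print(sx,sy,z,pt(p+sx*.019*bx+sy*.027*by+[0,0,foot+z],(0,0,255) if z>.05 else (0,255,255)))
k=np.array([.5216,-.1628,.032])
for sx in(-1,1):
  for sy in(-1,1):
    pt(k+sx*.026*bx+sy*.032*by,(0,255,0)); pt(k+sx*.0165*bx+sy*.0235*by,(255,255,0))
cv2.imwrite('pics/s5.png',c)
E
```

```text
-1 -1 0.067 [277.7 149.7]
-1 -1 0.019 [277.6 162.9]
-1 1 0.067 [273.7 158.2]
-1 1 0.019 [273.7 171.7]
1 -1 0.067 [265.9 148.4]
1 -1 0.019 [266.  161.5]
1 1 0.067 [261.6 156.7]
1 1 0.019 [261.8 170.1]
```

View pics/s5.png

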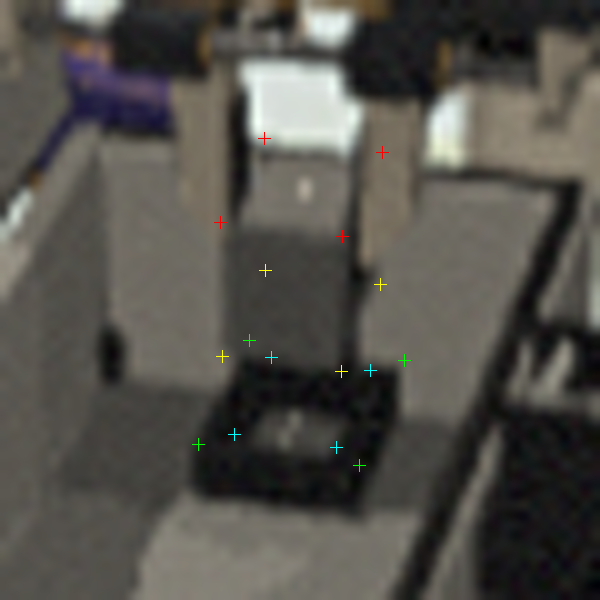

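Request:
play_rows([
  [[-0.0005,0.001,0],0.1],
  [[0,0,0.005],0],
  [[0,0,0.003],0],
  [[0,0,0.002],0],
  [[0,0,0.002],0],
  [[0,0,0],0],
])

```text
t: 9.85
tool_pos: [0.5224, -0.1622, 0.0834]
eef_rot: [[0.053, 0.999, -0.001], [0.999, -0.053, 0.0], [0.0, -0.001, -1.0]]
contact_force: [1.0, -0.6, -2.4]
finger_gap: 0.038
```

Request:
play_rows([
  [[0,0,0.001],0],
  [[0,0,0.001],0],
  [[0,0,0.001],0],
  [[0,0,0],0],
])

```text
t: 10.25
tool_pos: [0.5225, -0.1623, 0.0806]
eef_rot: [[0.053, 0.999, -0.0], [0.999, -0.053, -0.0], [-0.0, -0.0, -1.0]]
contact_force: [0.4, -0.1, -2.5]
finger_gap: 0.0378
```

Foot is now level with or just below the mouth with no contact yet; continuing gently.

Request:
play_rows([
  [[0,0,0.001],0],
  [[0,0,0.001],0],
  [[0,0,0],0],
])

```text
t: 10.55
tool_pos: [0.5225, -0.1623, 0.0785]
eef_rot: [[0.053, 0.999, -0.0], [0.999, -0.053, 0.0], [0.0, -0.0, -1.0]]
contact_force: [0.2, -0.1, -2.4]
finger_gap: 0.0383
```

Request:
play_rows([
  [[0,0,0.001],0],
  [[0,0,0.001],0],
  [[0,0,0],0],
])

```text
t: 10.85
tool_pos: [0.5225, -0.1623, 0.0766]
eef_rot: [[0.053, 0.999, -0.0], [0.999, -0.053, 0.0], [0.0, -0.0, -1.0]]
contact_force: [-0.8, 0.7, -2.9]
finger_gap: 0.0379
```

Request:
play_rows([
  [[0,0,0.001],0],
  [[0,0,0.001],0],
  [[0,0,0.001],0],
  [[0,0,0.001],0],
  [[0,0,0],0],
])

```text
t: 11.35
tool_pos: [0.5225, -0.1622, 0.0725]
eef_rot: [[0.053, 0.999, -0.0], [0.999, -0.053, 0.0], [0.0, -0.0, -1.0]]
contact_force: [0.0, -0.0, -2.6]
finger_gap: 0.0381
```

Request:
play_rows([
  [[0,0,0.001],0],
  [[0,0,0.001],0],
  [[0,0,0.001],0],
  [[0,0,0],0],
])

```text
t: 11.75
tool_pos: [0.5224, -0.1623, 0.0695]
eef_rot: [[0.053, 0.999, -0.0], [0.999, -0.053, 0.0], [0.0, -0.0, -1.0]]
contact_force: [0.3, -0.3, -1.9]
finger_gap: 0.0378
```

Request:
play_rows([
  [[0,0,0.001],0],
  [[0,0,0.001],0],
  [[0,0,0.001],0],
  [[0,0,0],0],
])

```text
t: 12.15
tool_pos: [0.5225, -0.1623, 0.0665]
eef_rot: [[0.053, 0.999, -0.0], [0.999, -0.053, 0.0], [0.0, -0.0, -1.0]]
contact_force: [-0.4, -0.1, -2.4]
finger_gap: 0.0378
```

```bash
python3 - <<'E'
from h import *
go(.5216,-.1628,.065,-3.1)
a=robot.snapshot("side")
cv2.imwrite('pics/s6.png',cv2.resize(a[60:220,180:393],(800,600),interpolation=cv2.INTER_CUBIC))
E
```

```text
tcp [ 0.5225 -0.1623  0.0665] yang -3.01 q6 -22.3 F [-0.4 -0.1 -2.4] gap 0.0378 t 12.2
turn 0.09 shift mm [-0.6 -0.8  1.5]
```

View pics/s6.png

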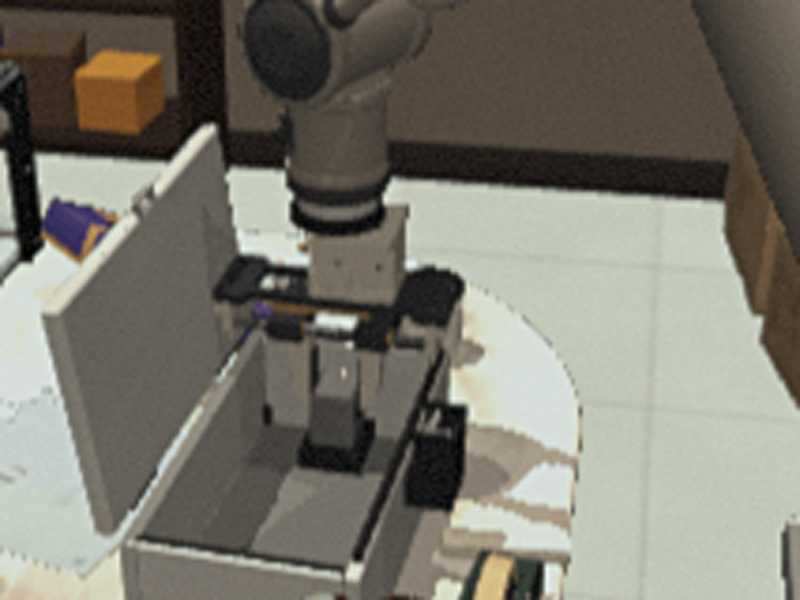

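The pack is standing in its socket at about (335,430) in the crop. I'll take it the last 2–3 mm.

Request:
play_rows([
  [[0,0,0.001],0],
  [[0,0,0.001],0],
  [[0,0,0],0],
])

```text
t: 12.5
tool_pos: [0.5225, -0.1623, 0.0646]
eef_rot: [[0.053, 0.999, -0.0], [0.999, -0.053, 0.0], [-0.0, -0.0, -1.0]]
contact_force: [0.7, -0.0, -3.0]
finger_gap: 0.0379
```

Request:
play_rows([
  [[0,0,0.0007],0],
  [[0,0,0.0007],0],
  [[0,0,0],0],
])

```text
t: 12.8
tool_pos: [0.5226, -0.1624, 0.0638]
eef_rot: [[0.052, 0.999, 0.0], [0.999, -0.052, -0.0], [-0.0, 0.0, -1.0]]
contact_force: [-3.0, 0.4, 3.4]
finger_gap: 0.0375
```

Request:
play_rows([
  [[0,0,0],0],
  [[0,0,0],0],
  [[0,0,0],0],
  [[0,0,0],0],
  [[0,0,0],0],
  [[0,0,-0.005],0],
  [[0,0,-0.01],0],
  [[0,0,-0.015],0],
  [[0,0,-0.02],0],
  [[0,0,-0.02],0],
  [[0,0,-0.02],0],
  [[0,0,-0.03],0],
  [[0,0,-0.03],0],
  [[0,0,0],0],
], claw=0.7)

```text
t: 14.2
tool_pos: [0.5246, -0.1632, 0.2186]
eef_rot: [[0.052, 0.999, 0.008], [0.999, -0.052, -0.004], [-0.004, 0.009, -1.0]]
contact_force: [-0.0, -0.9, 0.4]
finger_gap: 0.0642
```

```bash
python3 - <<'E'
from h import *
go(.4712,-.3706,.2186,-3.1)
a=robot.snapshot("side");b=robot.snapshot("top")
cv2.imwrite('pics/s7r.png',a);cv2.imwrite('pics/t7r.png',b)
cv2.imwrite('pics/t7.png',cv2.resize(np.hstack([a[120:220,190:330],b[130:230,110:210]]),(800,333),interpolation=cv2.INTER_CUBIC))
print([ (dark(b,c,60)[0],plane("top",dark(b,c,60)[0],.078)) for c in((165,168,202,204),(122,182,156,212))])
E
```

```text
tcp [ 0.5246 -0.1632  0.2186] yang -3.00 q6 -22.3 F [-0.  -0.9  0.4] gap 0.0642 t 14.2
turn 0.10 shift mm [-209.9  -42.4    0.4]
[((182.5254020690918, 183.4527988433838), array([0.5817, 0.2113, 0.078 ])), ((138.72445487976074, 196.98352718353271), array([0.542 , 0.3345, 0.078 ]))]
```

View pics/t7.png

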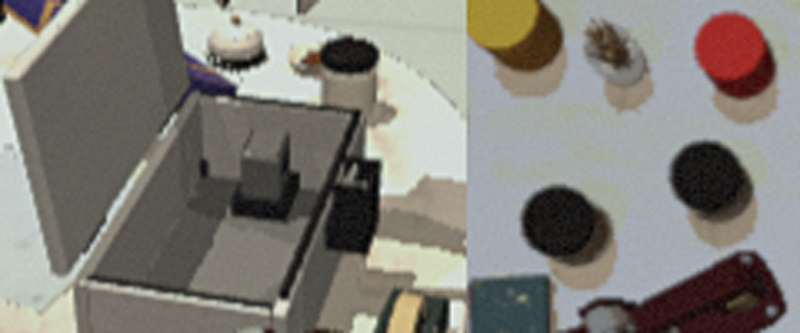

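The pack stands upright in the socket at about (265,165) in the crop, and the lid is still open. Next is jar C, the one on the right.

Request:
play_rows([
  [[-0.03,-0.006,0],0],
  [[-0.03,-0.006,0],0],
  [[-0.03,-0.006,0],0],
  [[-0.03,-0.006,0],0],
  [[-0.03,-0.006,0],0],
  [[-0.03,-0.006,0],0],
  [[-0.03,-0.006,0],0],
  [[0,0,0.02],0],
  [[0,0,0.03],0],
  [[0,0,0.03],0],
  [[0,0,0.03],0],
  [[0,0,0.03],0],
  [[0,0,0.02],0],
  [[0,0,0.014],0],
  [[0,0,0.008],0],
  [[0,0,0],0],
  [[0,0,0],0],
], claw=1)

```text
t: 16.0
tool_pos: [0.4699, -0.3702, 0.032]
eef_rot: [[0.053, 0.999, 0.001], [0.999, -0.053, -0.001], [-0.001, 0.001, -1.0]]
contact_force: [0.3, -0.3, 0.0]
finger_gap: 0.0917
```

Request:
play_rows([
  [[0,0,0],0],
  [[0,0,0],0],
  [[0,0,0],0],
  [[0,0,0],0],
  [[0,0,0],0],
  [[0,0,0],0],
  [[0,0,0],0],
  [[0,0,0],0],
  [[0,0,0],0],
  [[0,0,0],0],
], claw=0, force=30)

```text
t: 17.0
tool_pos: [0.4704, -0.3703, 0.032]
eef_rot: [[0.053, 0.999, 0.002], [0.999, -0.053, -0.001], [-0.001, 0.002, -1.0]]
contact_force: [4.3, 0.3, 5.0]
finger_gap: 0.0617
```

```bash
cat >> h.py <<'E'
SO=np.array([.5225,-.1623]);ba=np.radians(-3.1)
bx=np.array([np.cos(ba),np.sin(ba)]);by=np.array([-np.sin(ba),np.cos(ba)]);BO=SO+.116*by
def box(x,y): return BO+x*bx+y*by
E
python3 - <<'E'
from h import *
for s in((-.034,-.025),(.032,.005),(-.025,.085)): print(s,box(*s))
go(*box(-.034,-.025),.2,-93.1)
E
```

```text
(-0.034, -0.025) [ 0.4935 -0.0696]
(0.032, 0.005) [ 0.561  -0.0432]
(-0.025, 0.085) [0.5084 0.0398]
tcp [ 0.4704 -0.3703  0.032 ] yang -3.01 q6 -42.6 F [4.3 0.3 5. ] gap 0.0617 t 17.0
turn -89.91 shift mm [ 301.3    7.6 -168.4]
```

Request:
play_rows([
  [[0,0,-0.01],0],
  [[0,0,-0.02],0],
  [[0,0,-0.03],0],
  [[0,0,-0.03],0],
  [[0,0,-0.03],0],
  [[0,0,-0.03],0],
  [[0,0,-0.03],0],
  [[0,0,0],8.5],
  [[0,0,0],8.5],
  [[0,0,0],8.5],
  [[0,0,0],8.5],
  [[0,0,0],8.5],
  [[0,0,0],8.5],
  [[0,0,0],8.5],
  [[0,0,0],8.5],
  [[0,0,0],8.5],
  [[0,0,0],8.5],
  [[0,0,0],5],
  [[0,0,0],0],
])

```text
t: 18.9
tool_pos: [0.4683, -0.3691, 0.2103]
eef_rot: [[0.999, -0.053, -0.003], [-0.053, -0.999, 0.002], [-0.003, -0.002, -1.0]]
contact_force: [0.1, 0.2, -2.7]
finger_gap: 0.0616
```

```bash
python3 - <<'E'
from h import *
go(*box(-.034,-.025),.21,-93.1)
E
```

```text
tcp [ 0.4683 -0.3691  0.2103] yang -93.07 q6 47.5 F [ 0.1  0.2 -2.7] gap 0.0616 t 18.9
turn 0.03 shift mm [   9.1 -300.5    0.9]
```

Request:
play_rows([
  [[0.001,-0.03,0],0],
  [[0.001,-0.03,0],0],
  [[0.001,-0.03,0],0],
  [[0.001,-0.03,0],0],
  [[0.001,-0.03,0],0],
  [[0.001,-0.03,0],0],
  [[0.001,-0.03,0],0],
  [[0.001,-0.03,0],0],
  [[0.001,-0.03,0],0],
  [[0,-0.03,0],0],
  [[0,0,0],0],
  [[0,0,0.02],0],
  [[0,0,0.03],0],
  [[0,0,0.02],0],
  [[0,0,0],0],
])

```text
t: 20.4
tool_pos: [0.4918, -0.0707, 0.1386]
eef_rot: [[0.999, -0.051, -0.007], [-0.051, -0.999, 0.002], [-0.007, -0.001, -1.0]]
contact_force: [-0.3, 0.4, -2.0]
finger_gap: 0.0616
```

```bash
python3 - <<'E'
from h import *
go(*box(-.034,-.025),.046,-93.1)
a=robot.snapshot("side");b=robot.snapshot("top")
cv2.imwrite('pics/s8.png',cv2.resize(a[60:220,180:393],(800,600),interpolation=cv2.INTER_CUBIC))
E
```

```text
tcp [ 0.4918 -0.0707  0.1386] yang -92.92 q6 75.9 F [-0.3  0.4 -2. ] gap 0.0616 t 20.4
turn 0.18 shift mm [ 2.3 -1.1 92.6]
```

View pics/s8.png

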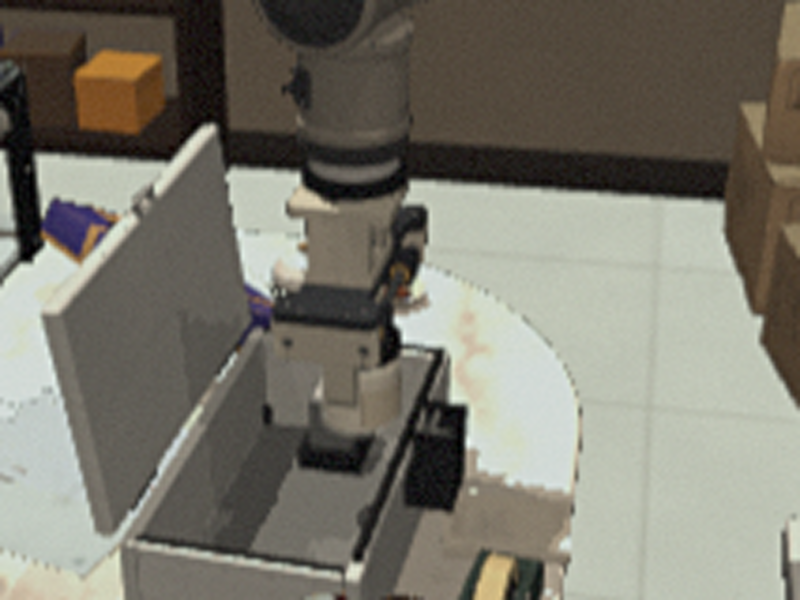

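Request:
play_rows([
  [[0.002,-0.001,0.01],0],
  [[0.001,0,0.015],0],
  [[0,0,0.02],0],
  [[0,0,0.02],0],
  [[0,0,0.012],0],
  [[0,0,0.008],0],
  [[0,0,0],0],
  [[0,0,0],0],
])

```text
t: 21.3
tool_pos: [0.4979, -0.07, 0.0569]
eef_rot: [[0.999, -0.052, 0.001], [-0.052, -0.999, -0.0], [0.001, 0.0, -1.0]]
contact_force: [0.4, 0.3, -1.9]
finger_gap: 0.0615
```

Request:
play_rows([
  [[0,0,0.003],0],
  [[0,0,0.002],0],
  [[0,0,0],0],
])

```text
t: 21.6
tool_pos: [0.4974, -0.0699, 0.0513]
eef_rot: [[0.999, -0.052, 0.0], [-0.052, -0.999, -0.0], [0.0, 0.0, -1.0]]
contact_force: [-0.4, -0.2, -3.1]
finger_gap: 0.0618
```

Request:
play_rows([
  [[-0.001,0,0.003],0],
  [[-0.001,0,0.002],0],
  [[0,0,0.001],0],
  [[0,0,0],0],
])

```text
t: 22.0
tool_pos: [0.4953, -0.0697, 0.0451]
eef_rot: [[0.999, -0.053, -0.0], [-0.053, -0.999, -0.0], [-0.0, 0.0, -1.0]]
contact_force: [-0.1, -0.3, -2.7]
finger_gap: 0.0614
```

Request:
play_rows([
  [[0,0,0.001],0],
  [[0,0,0],0],
])

```text
t: 22.2
tool_pos: [0.4954, -0.0698, 0.0442]
eef_rot: [[0.999, -0.053, -0.0], [-0.053, -0.999, -0.0], [-0.0, 0.0, -1.0]]
contact_force: [-1.2, -1.1, -3.0]
finger_gap: 0.0615
```

Release and rise.

Request:
play_rows([
  [[0,0,0.0008],0],
  [[0,0,0],0],
  [[0,0,0],0],
])

```text
t: 22.5
tool_pos: [0.4956, -0.0698, 0.044]
eef_rot: [[0.999, -0.053, 0.001], [-0.053, -0.999, -0.0], [0.001, 0.0, -1.0]]
contact_force: [-0.5, 0.0, 2.9]
finger_gap: 0.062
```

Request:
play_rows([
  [[0,0,0],0],
  [[0,0,0],0],
  [[0,0,0],0],
  [[0,0,0],0],
  [[0,0,-0.005],0],
  [[0,0,-0.01],0],
  [[0,0,-0.02],0],
  [[0,0,-0.03],0],
  [[0,0,-0.03],0],
  [[0,0,-0.03],0],
  [[0,0,-0.03],0],
  [[0,0,-0.03],0],
  [[0,0,0],0],
], claw=0.79)

```text
t: 23.8
tool_pos: [0.4974, -0.0703, 0.2336]
eef_rot: [[0.999, -0.052, 0.009], [-0.052, -0.999, -0.003], [0.009, 0.002, -1.0]]
contact_force: [-0.1, -0.7, 0.5]
finger_gap: 0.0725
```

```bash
python3 - <<'E'
from h import *
go(.5817,.2113,.23,-93.1)
a=robot.snapshot("side");b=robot.snapshot("top")
cv2.imwrite('pics/s9.png',cv2.resize(a[60:220,180:393],(800,600),interpolation=cv2.INTER_CUBIC))
cv2.imwrite('pics/t9.png',cv2.resize(b[130:290,90:303],(800,600),interpolation=cv2.INTER_CUBIC))
print([ (dark(b,c,60)[0],plane("top",dark(b,c,60)[0],.078)) for c in((165,168,202,204),(122,182,156,212))])
E
```

```text
tcp [ 0.4974 -0.0703  0.2336] yang -93.01 q6 76.2 F [-0.1 -0.7  0.5] gap 0.0725 t 23.8
turn 0.09 shift mm [  69.4 -285.6    3.5]
[((182.57041931152344, 183.50351238250732), array([0.5815, 0.2112, 0.078 ])), ((147.56517601013184, 187.85802125930786), array([0.5685, 0.3107, 0.078 ]))]
```

View pics/s9.png

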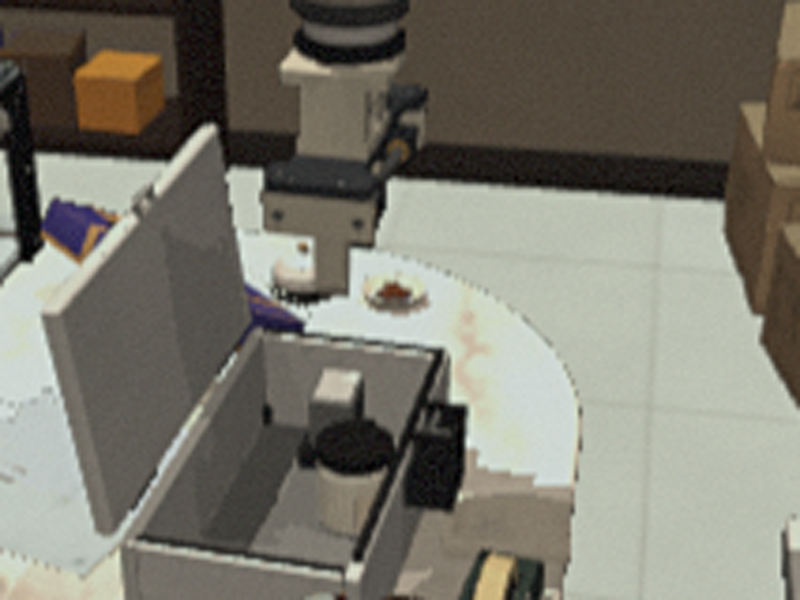

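View pics/t9.png

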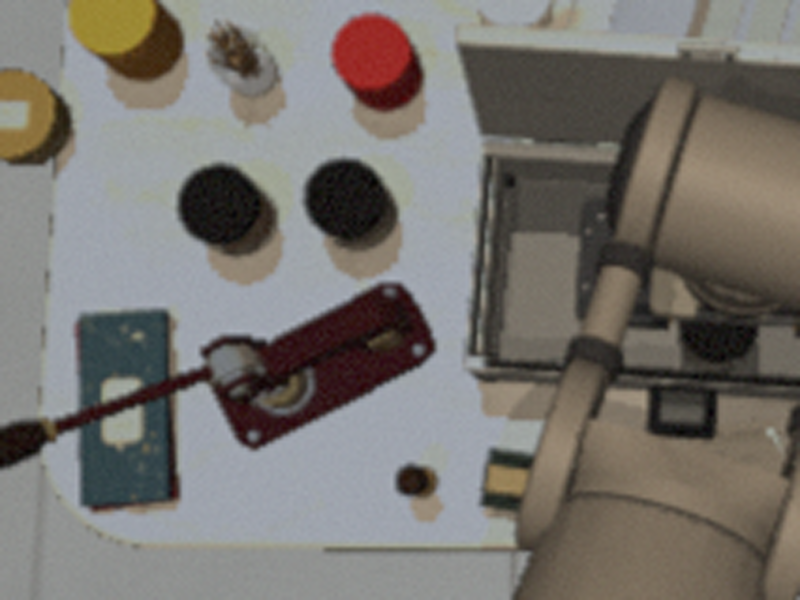

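The top view shows one jar now at px (147,188), so it was knocked about 35 mm from its old spot. That is the announced disturbance. New position is (0.5685, 0.3107); I pick that one next with the jaws skewed to clear its neighbour.

```bash
python3 - <<'E'
from h import *
go(.5685,.3107,.22,-110)
E
```

```text
tcp [ 0.4954 -0.0698  0.2295] yang -93.01 q6 76.2 F [-0.5 -0.4 -0.3] gap 0.0727 t 23.9
turn 16.99 shift mm [  53.  -383.8    9.4]
```

Request:
play_rows([
  [[0.004,-0.03,0],0],
  [[0.004,-0.03,0],0],
  [[0.004,-0.03,0],0],
  [[0.004,-0.03,0],0],
  [[0.004,-0.03,0],0],
  [[0.004,-0.03,0],0],
  [[0.004,-0.03,0],0],
  [[0.004,-0.03,0],0],
  [[0.004,-0.03,0],0],
  [[0.004,-0.03,0],0],
  [[0.004,-0.03,0],0],
  [[0.004,-0.03,0],0],
  [[0.004,-0.024,0],0],
  [[0,0,0.009],8.5],
  [[0,0,0],8.5],
  [[0,0,0],0],
  [[0,0,0],0],
], claw=0.9)

```text
t: 25.6
tool_pos: [0.5672, 0.3108, 0.2186]
eef_rot: [[0.941, -0.339, -0.002], [-0.339, -0.941, -0.001], [-0.001, 0.001, -1.0]]
contact_force: [-0.2, 0.5, -0.4]
finger_gap: 0.0825
```

```bash
python3 - <<'E'
from h import *
go(.5685,.3107,.12,-110)
a=robot.snapshot("side")
cv2.imwrite('pics/s10.png',cv2.resize(a[180:340,130:343],(800,600),interpolation=cv2.INTER_CUBIC))
E
```

```text
tcp [0.5672 0.3108 0.2186] yang -109.79 q6 131.7 F [-0.2  0.5 -0.4] gap 0.0825 t 25.6
turn 0.21 shift mm [ 1.4 -0.5 98.6]
```

View pics/s10.png

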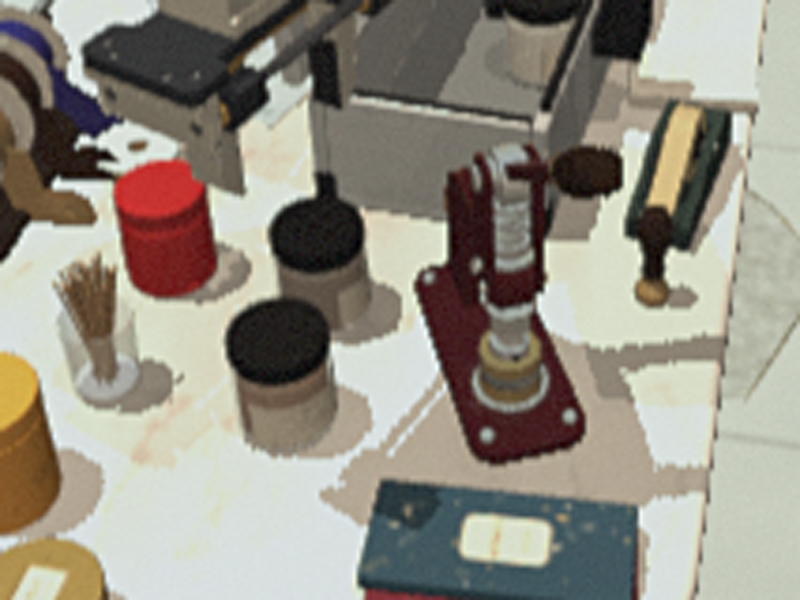

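```bash
python3 - <<'E'
from h import *
print(plane("side",(130+278/3.756-.5,180+333/3.75-.5),.078),plane("side",(130+318/3.756-.5,180+232/3.75-.5),.078))
E
```

```text
[0.5795 0.3179 0.078 ] [0.5829 0.227  0.078 ]
```

```bash
python3 - <<'E'
from h import *
for p in((220,205),(348,200)): print(plane("top",(90+p[0]/3.756-.5,130+p[1]/3.75-.5),.078))
go(.578,.309,.12,-110)
E
```

```text
[0.5792 0.3098 0.078 ]
[0.5835 0.2125 0.078 ]
tcp [0.5673 0.3108 0.219 ] yang -109.82 q6 131.8 F [-0.  -0.6  0.1] gap 0.0824 t 25.6
turn 0.18 shift mm [10.7 -2.  99. ]
```

My first estimate came from a clipped mask. Corrected to (0.5785, 0.3095), on which both views agree in x.

Request:
play_rows([
  [[0.011,-0.002,0],0],
  [[0,0,0.02],0],
  [[0,0,0.03],0],
  [[0,0,0.03],0],
  [[0,0,0.03],0],
  [[0,0,0.025],0],
  [[0,0,0.02],0],
  [[0,0,0.015],0],
  [[0,0,0.01],0],
  [[0,0,0.007],0],
  [[0,0,0],0],
  [[0,0,0],0],
])

```text
t: 26.85
tool_pos: [0.579, 0.3093, 0.0332]
eef_rot: [[0.94, -0.342, 0.001], [-0.342, -0.94, 0.0], [0.001, -0.001, -1.0]]
contact_force: [-0.0, 0.1, 0.1]
finger_gap: 0.0829
```

Request:
play_rows([
  [[0,0,0],0],
  [[0,0,0],0],
  [[0,0,0],0],
  [[0,0,0],0],
  [[0,0,0],0],
  [[0,0,0],0],
  [[0,0,0],0],
  [[0,0,0],0],
], claw=0, force=30)

```text
t: 27.65
tool_pos: [0.5793, 0.3098, 0.0334]
eef_rot: [[0.94, -0.342, 0.002], [-0.342, -0.94, 0.001], [0.002, -0.002, -1.0]]
contact_force: [1.6, 4.2, 5.5]
finger_gap: 0.0617
```

Request:
play_rows([
  [[0,0,-0.01],0],
  [[0,0,-0.02],0],
  [[0,0,-0.03],0],
  [[0,0,-0.03],0],
  [[0,0,-0.03],0],
  [[0,0,-0.03],0],
  [[0,0,-0.03],0],
  [[0,0,0],-8.5],
  [[0,0,0],-8.4],
  [[0,0,0],0],
  [[0,0,0],0],
])

```text
t: 28.75
tool_pos: [0.5779, 0.3085, 0.2116]
eef_rot: [[0.998, -0.058, -0.002], [-0.058, -0.998, -0.001], [-0.002, 0.002, -1.0]]
contact_force: [-0.1, 0.0, -3.6]
finger_gap: 0.0612
```

```bash
python3 - <<'E'
from h import *
go(*box(.03,.008),.21,-93.1)
E
```

```text
tcp [0.5779 0.3085 0.2116] yang -93.35 q6 114.8 F [-0.1  0.  -3.6] gap 0.0612 t 28.8
turn -0.25 shift mm [  1.7 349.1   2.2]
```

Request:
play_rows([
  [[0,0.029,0],-0.2],
  [[0,0.029,0],0],
  [[0,0.029,0],0],
  [[0,0.029,0],0],
  [[0,0.029,0],0],
  [[0,0.029,0],0],
  [[0,0.029,0],0],
  [[0,0.029,0],0],
  [[0,0.029,0],0],
  [[0,0.029,0],0],
  [[0,0.029,0],0],
  [[0,0.029,0],0],
  [[0,0,0],0],
  [[0,0,0.02],0],
  [[0,0,0.03],0],
  [[0,0,0.02],0],
  [[0,0,0],0],
  [[0,0,0],0],
])

```text
t: 30.55
tool_pos: [0.5608, -0.0381, 0.1428]
eef_rot: [[0.999, -0.052, -0.001], [-0.052, -0.999, 0.0], [-0.001, -0.0, -1.0]]
contact_force: [-0.4, -0.6, -2.4]
finger_gap: 0.0615
```

```bash
python3 - <<'E'
from h import *
go(*box(.03,.008),.0455,-93.1)
a=robot.snapshot("side")
cv2.imwrite('pics/s11.png',cv2.resize(a[60:220,180:393],(800,600),interpolation=cv2.INTER_CUBIC))
E
```

```text
tcp [ 0.5608 -0.0381  0.1428] yang -92.98 q6 81.3 F [-0.4 -0.6 -2.4] gap 0.0615 t 30.6
turn 0.12 shift mm [-1.5  2.1 97.3]
```

View pics/s11.png

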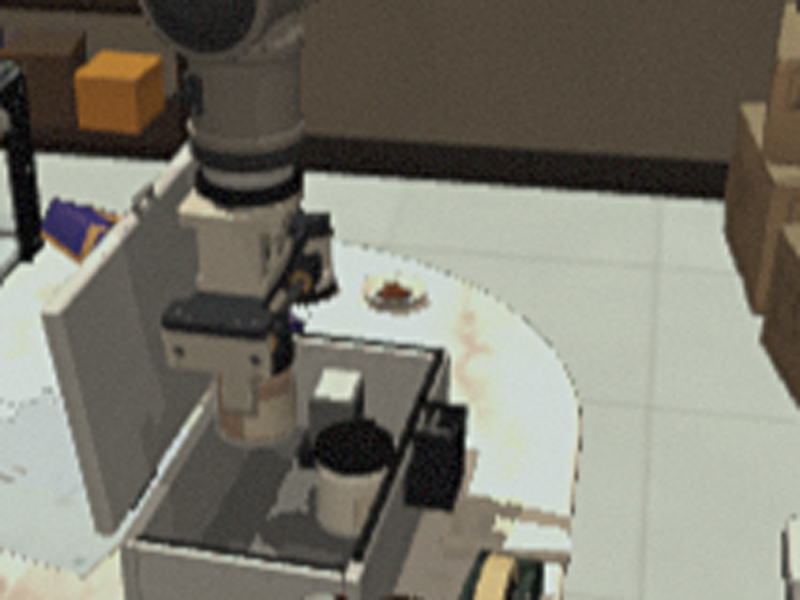

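Request:
play_rows([
  [[-0.001,0.001,0.01],0],
  [[0,0,0.015],0],
  [[0,0,0.02],0],
  [[0,0,0.02],0],
  [[0,0,0.012],0],
  [[0,0,0.008],0],
  [[0,0,0.005],0],
  [[0,0,0],0],
  [[0,0,0],0],
])

```text
t: 31.5
tool_pos: [0.5602, -0.0395, 0.0531]
eef_rot: [[0.999, -0.051, 0.001], [-0.051, -0.999, -0.0], [0.001, 0.0, -1.0]]
contact_force: [0.2, 0.7, -3.1]
finger_gap: 0.0617
```

Request:
play_rows([
  [[0,0,0.002],0],
  [[0,0,0.002],0],
  [[0,0,0.001],0],
  [[0,0,0],0],
])

```text
t: 31.9
tool_pos: [0.5596, -0.0394, 0.0474]
eef_rot: [[0.999, -0.051, -0.0], [-0.051, -0.999, -0.0], [-0.0, 0.0, -1.0]]
contact_force: [-0.4, 0.0, -2.1]
finger_gap: 0.0618
```

Request:
play_rows([
  [[0,0,0.001],0],
  [[0,0,0.001],0],
  [[0,0,0.0005],0],
  [[0,0,0],0],
])

```text
t: 32.3
tool_pos: [0.5597, -0.0394, 0.0453]
eef_rot: [[0.999, -0.051, 0.0], [-0.051, -0.999, -0.0], [0.0, 0.0, -1.0]]
contact_force: [-2.5, 0.6, 0.8]
finger_gap: 0.0617
```

Request:
play_rows([
  [[0,0,0],0],
  [[0,0,0],0],
  [[0,0,0],0],
  [[0,0,0],0],
  [[0,0,-0.005],0],
  [[0,0,-0.01],0],
  [[0,0,-0.02],0],
  [[0,0,-0.03],0],
  [[0,0,-0.03],0],
  [[0,0,-0.03],0],
  [[0,0,-0.03],0],
  [[0,0,-0.02],0],
  [[0,0,0],0],
], claw=0.79)

```text
t: 33.6
tool_pos: [0.5612, -0.0396, 0.2242]
eef_rot: [[0.999, -0.051, 0.007], [-0.051, -0.999, -0.002], [0.008, 0.001, -1.0]]
contact_force: [0.2, 0.4, -0.2]
finger_gap: 0.0725
```

```bash
python3 - <<'E'
from h import *
a=robot.snapshot("side");b=robot.snapshot("top")
cv2.imwrite('pics/s12.png',cv2.resize(np.hstack([a[100:270,180:350],b[130:300,130:300]]),(800,400),interpolation=cv2.INTER_CUBIC))
q=dark(b,(160,160,205,210),60);p=plane("top",q[0],.078);print(q[:3],p)
go(p[0],p[1],.21,-93.1)
E
```

```text
((182.56069374084473, 183.51397895812988), (19.406599044799805, 23.201583862304688), 348.5) [0.5815 0.2112 0.078 ]
tcp [ 0.5595 -0.0394  0.2204] yang -92.91 q6 81.1 F [ 0.1 -0.1  0.1] gap 0.0727 t 33.7
turn 0.19 shift mm [   9.2 -251.4   10.3]
```

View pics/s12.png

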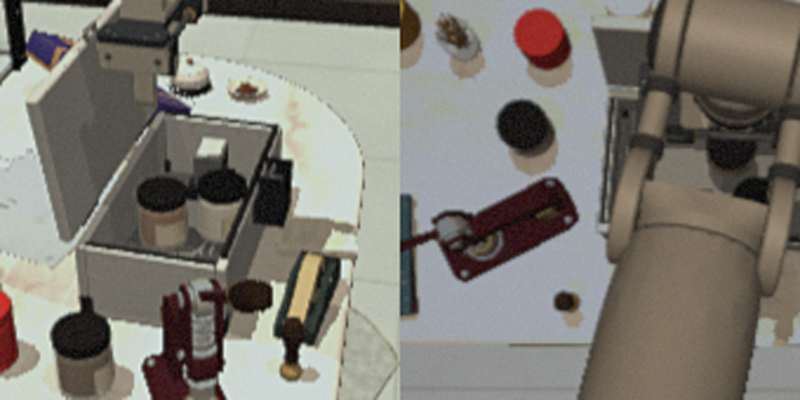

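Both jars stand in the box. The last one is at px (182.6,183.5). The box wall is close to it, so I'll grip at TCP height 0.042 with the jaws at −105°, which keeps the gripper body above the rim.

Request:
play_rows([
  [[0.001,-0.028,0],0],
  [[0.001,-0.028,0],0],
  [[0.001,-0.028,0],0],
  [[0.001,-0.028,0],0],
  [[0.001,-0.028,0],0],
  [[0.001,-0.028,0],0],
  [[0.001,-0.028,0],0],
  [[0.001,-0.028,0],0],
  [[0.001,-0.027,0],0],
  [[0,0,0],6],
  [[0,0,0],6],
  [[0,0,0],0],
  [[0,0,0],0],
], claw=0.95)

```text
t: 35.0
tool_pos: [0.581, 0.2106, 0.2189]
eef_rot: [[0.967, -0.255, -0.002], [-0.255, -0.967, -0.001], [-0.002, 0.001, -1.0]]
contact_force: [-0.1, -0.7, 0.1]
finger_gap: 0.0872
```

```bash
python3 - <<'E'
from h import *
b=robot.snapshot("side")
cv2.imwrite('pics/s13.png',cv2.resize(b[150:310,130:343],(800,600),interpolation=cv2.INTER_CUBIC))
go(.5825,.2125,.042,-105)
E
```

```text
tcp [0.5811 0.2106 0.2192] yang -104.79 q6 117.6 F [-0.5  0.5 -0.6] gap 0.0873 t 35.0
turn 0.21 shift mm [  1.1  -2.3 177.2]
```

View pics/s13.png

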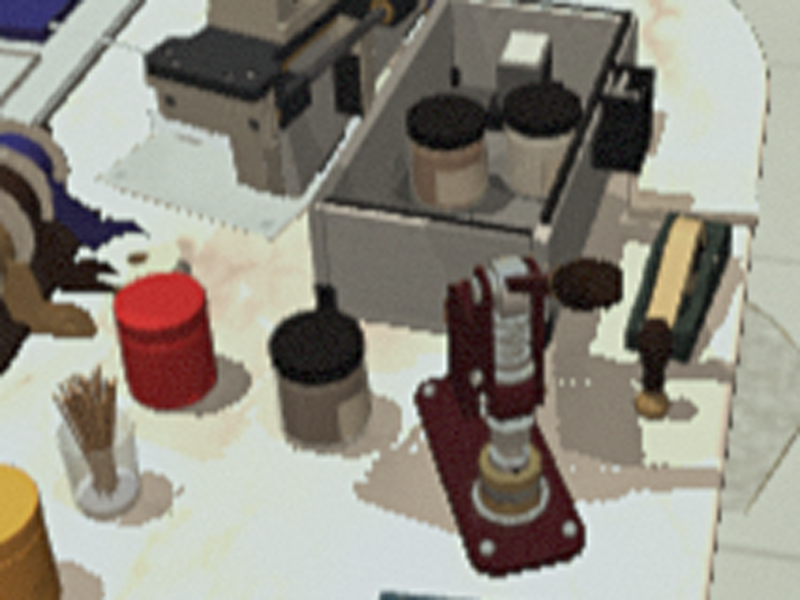

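```bash
python3 - <<'E'
from h import *
b=robot.snapshot("side")
cv2.imwrite('pics/s14.png',cv2.resize(b[60:220,130:343],(800,600),interpolation=cv2.INTER_CUBIC))
E
```

```text
(no output)
```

View pics/s14.png

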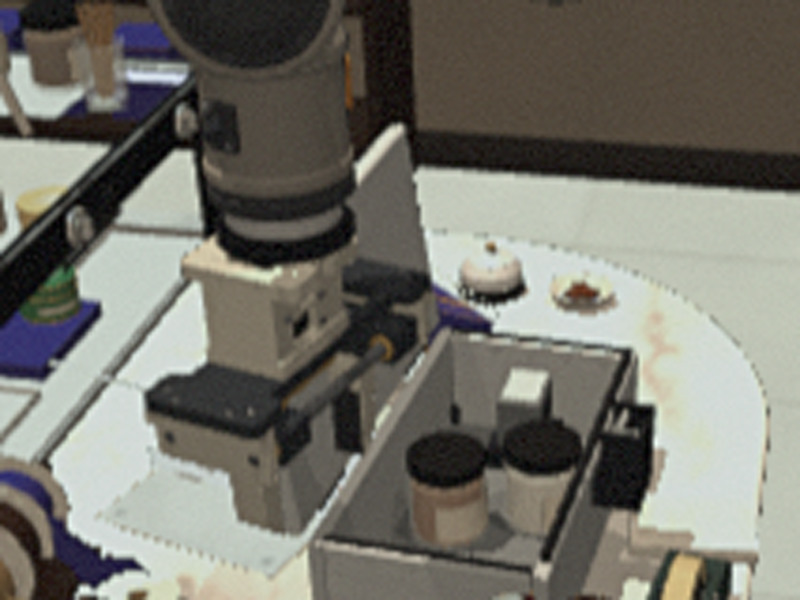

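The lid is only hidden behind the gripper. Now I descend on the last jar.

Request:
play_rows([
  [[0.001,-0.002,0],0],
  [[0,0,0.02],0],
  [[0,0,0.03],0],
  [[0,0,0.03],0],
  [[0,0,0.03],0],
  [[0,0,0.025],0],
  [[0,0,0.018],0],
  [[0,0,0.012],0],
  [[0,0,0.008],0],
  [[0,0,0.004],0],
  [[0,0,0],0],
  [[0,0,0],0],
])

```text
t: 36.3
tool_pos: [0.5835, 0.2126, 0.0438]
eef_rot: [[0.966, -0.257, 0.001], [-0.257, -0.966, 0.0], [0.001, -0.001, -1.0]]
contact_force: [-0.0, 0.2, -0.0]
finger_gap: 0.0873
```

Request:
play_rows([
  [[0,0,0],0],
  [[0,0,0],0],
  [[0,0,0],0],
  [[0,0,0],0],
  [[0,0,0],0],
  [[0,0,0],0],
  [[0,0,0],0],
  [[0,0,0],0],
], claw=0, force=30)

```text
t: 37.1
tool_pos: [0.5835, 0.2131, 0.0436]
eef_rot: [[0.966, -0.257, 0.002], [-0.257, -0.966, 0.001], [0.001, -0.001, -1.0]]
contact_force: [1.4, 5.7, 5.0]
finger_gap: 0.0616
```

Request:
play_rows([
  [[0,0,-0.01],0],
  [[0,0,-0.02],0],
  [[0,0,-0.03],0],
  [[0,0,-0.03],0],
  [[0,0,-0.03],0],
  [[0,0,-0.03],0],
  [[0,0,-0.03],0],
  [[0,0,0],-6],
  [[0,0,0],-6],
  [[0,0,0],0],
  [[0,0,0],0],
])

```text
t: 38.2
tool_pos: [0.5823, 0.2119, 0.2222]
eef_rot: [[0.999, -0.054, -0.002], [-0.054, -0.999, -0.001], [-0.002, 0.001, -1.0]]
contact_force: [-0.6, 0.6, -2.9]
finger_gap: 0.0617
```

```bash
python3 - <<'E'
from h import *
go(*box(-.025,.085),.21,-93.1)
E
```

```text
tcp [0.5823 0.2119 0.2222] yang -93.09 q6 106.0 F [-0.6  0.6 -2.9] gap 0.0617 t 38.2
turn 0.01 shift mm [-64.4 175.8  12.6]
```

Request:
play_rows([
  [[-0.0092,0.025,0],0],
  [[-0.0092,0.025,0],0],
  [[-0.0092,0.025,0],0],
  [[-0.0092,0.025,0],0],
  [[-0.0092,0.025,0],0],
  [[-0.0092,0.025,0],0],
  [[-0.0092,0.025,0],0],
  [[0,0,0],0],
  [[0,0,0.02],0],
  [[0,0,0.03],0],
  [[0,0,0.02],0],
  [[0,0,0],0],
  [[0,0,0],0],
])

```text
t: 39.5
tool_pos: [0.5099, 0.0413, 0.1532]
eef_rot: [[0.999, -0.052, -0.0], [-0.052, -0.999, -0.0], [-0.0, 0.0, -1.0]]
contact_force: [-0.0, -0.5, -2.8]
finger_gap: 0.0617
```

```bash
python3 - <<'E'
from h import *
go(*box(-.025,.085),.0565,-93.1)
a=robot.snapshot("side");b=robot.snapshot("top")
cv2.imwrite('pics/s15.png',cv2.resize(np.hstack([a[90:260,170:340],b[130:300,160:330]]),(800,400),interpolation=cv2.INTER_CUBIC))
E
```

```text
tcp [0.5099 0.0413 0.1532] yang -92.95 q6 89.0 F [-0.  -0.5 -2.8] gap 0.0617 t 39.5
turn 0.15 shift mm [-1.4  1.6 96.7]
```

View pics/s15.png

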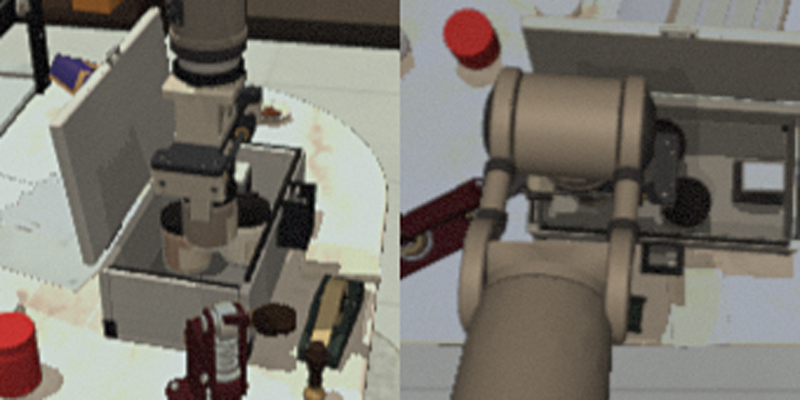

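Request:
play_rows([
  [[0,0.001,0.01],0],
  [[0,0,0.02],0],
  [[0,0,0.02],0],
  [[0,0,0.018],0],
  [[0,0,0.012],0],
  [[0,0,0.008],0],
  [[0,0,0],0],
  [[0,0,0],0],
])

```text
t: 40.4
tool_pos: [0.5101, 0.04, 0.0655]
eef_rot: [[0.999, -0.051, 0.001], [-0.051, -0.999, -0.0], [0.001, 0.0, -1.0]]
contact_force: [-0.2, 0.1, -2.5]
finger_gap: 0.0613
```

Request:
play_rows([
  [[0,0,0.002],0],
  [[0,0,0.002],0],
  [[0,0,0.002],0],
  [[0,0,0],0],
])

```text
t: 40.8
tool_pos: [0.5095, 0.04, 0.0589]
eef_rot: [[0.999, -0.051, -0.0], [-0.051, -0.999, -0.0], [-0.0, 0.0, -1.0]]
contact_force: [-0.3, 0.8, -2.8]
finger_gap: 0.0617
```

Request:
play_rows([
  [[0,0,0.0015],0],
  [[0,0,0.0015],0],
  [[0,0,0],0],
])

```text
t: 41.1
tool_pos: [0.5095, 0.04, 0.0558]
eef_rot: [[0.999, -0.051, -0.0], [-0.051, -0.999, -0.0], [-0.0, 0.0, -1.0]]
contact_force: [-0.5, -1.0, -2.5]
finger_gap: 0.0615
```

Request:
play_rows([
  [[0,0,0.0007],0],
  [[0,0,0],0],
])

```text
t: 41.3
tool_pos: [0.5097, 0.04, 0.0556]
eef_rot: [[0.999, -0.051, 0.0], [-0.051, -0.999, -0.0], [0.0, 0.0, -1.0]]
contact_force: [-1.3, -0.6, 0.9]
finger_gap: 0.0613
```

Request:
play_rows([
  [[0,0,0],0],
  [[0,0,0],0],
  [[0,0,0],0],
  [[0,0,0],0],
  [[0,0,-0.005],0],
  [[0,0,-0.01],0],
  [[0,0,-0.02],0],
  [[0,0,-0.03],0],
  [[0,0,-0.03],0],
  [[0,0,-0.03],0],
  [[0,0,-0.03],0],
  [[0,0,-0.03],0],
  [[0,0,-0.03],0],
  [[0,0,-0.03],0],
  [[0,0,0],0],
], claw=0.79)

```text
t: 42.8
tool_pos: [0.5112, 0.04, 0.3055]
eef_rot: [[0.999, -0.051, 0.009], [-0.051, -0.999, -0.001], [0.009, 0.0, -1.0]]
contact_force: [0.7, -1.1, 0.6]
finger_gap: 0.0727
```

```bash
python3 - <<'E'
from h import *
a=robot.snapshot("side");b=robot.snapshot("top")
cv2.imwrite('pics/s16.png',cv2.resize(np.hstack([a[90:260,170:340],b[130:300,160:330]]),(800,400),interpolation=cv2.INTER_CUBIC))
go(.66,.18,.3)
E
```

```text
tcp [0.5096 0.04   0.3012] yang -92.91 q6 88.8 F [-0.1  0.5 -1. ] gap 0.0723 t 42.9
shift mm [ 143.1 -147.4    1.5]
```

View pics/s16.png

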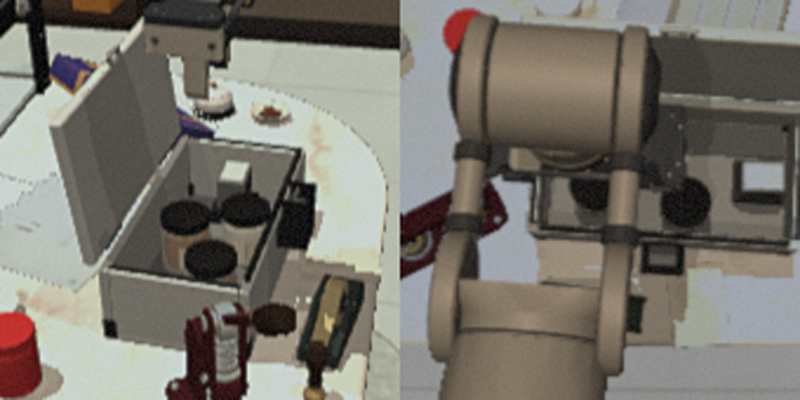

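All three jars and the pack are inside, and the lid is still open. Next, the lid sweep path, worked out from the hinge geometry.

```bash
cat > lid.py <<'E'
from h import *
H=np.array([.091,.104]);w=.011
prev=None
for th in [1.7,1.55,1.4,1.25,1.1,.95,.8,.65,.5,.35,.2,.1,.04]:
    r=.14+.02*(1-th/1.7)
    c=H+r*np.array([-np.cos(th),np.sin(th)])+.016*np.array([np.sin(th),np.cos(th)])+[w,0]
    W=box(c[0],.045)
    print(th,"xb %.4f z %.4f"%tuple(c),"world",W,"" if prev is None else "d tool x %.1f z %.1f"%tuple((c-prev)*1e3*[1,-1]));prev=c
W=box(.149,.045);go(W[0],W[1],.305,-93.1)
print(plane("top",(270,58),.3),plane("top",(270,82),.3),plane("top",(270,82),.0))
E
python3 lid.py
```

```text
1.7 xb 0.1359 z 0.2408 world [ 0.6669 -0.0089] 
1.55 xb 0.1150 z 0.2461 world [ 0.6461 -0.0078] d tool x -20.9 z -5.3
1.4 xb 0.0934 z 0.2482 world [ 0.6244 -0.0066] d tool x -21.7 z -2.1
1.25 xb 0.0714 z 0.2469 world [ 0.6025 -0.0054] d tool x -22.0 z 1.2
1.1 xb 0.0496 z 0.2423 world [ 0.5807 -0.0042] d tool x -21.8 z 4.6
0.95 xb 0.0284 z 0.2344 world [ 0.5596 -0.0031] d tool x -21.1 z 8.0
0.8 xb 0.0086 z 0.2232 world [ 0.5398 -0.002 ] d tool x -19.9 z 11.2
0.65 xb -0.0096 z 0.2089 world [ 0.5216 -0.001 ] d tool x -18.2 z 14.2
0.5 xb -0.0256 z 0.1919 world [ 0.5057 -0.0002] d tool x -16.0 z 17.0
0.35 xb -0.0389 z 0.1725 world [0.4923 0.0006] d tool x -13.4 z 19.4
0.2 xb -0.0493 z 0.1510 world [0.482  0.0011] d tool x -10.4 z 21.5
0.1 xb -0.0544 z 0.1358 world [0.4769 0.0014] d tool x -5.1 z 15.2
0.04 xb -0.0568 z 0.1264 world [0.4745 0.0015] d tool x -2.3 z 9.4
tcp [0.5096 0.04   0.3012] yang -92.91 q6 88.8 F [-0.1  0.5 -1. ] gap 0.0723 t 42.9
turn 0.19 shift mm [172.7  40.9  -3.5]
[ 0.855  -0.0346  0.3   ] [ 0.7926 -0.0347  0.3   ] [ 0.9238 -0.0393  0.    ]
```

Request:
play_rows([
  [[0,0,-0.015],0],
  [[0,0.0041,0],0],
  [[0.017,0.004,0],0],
  [[0.017,0.004,0],0],
  [[0.017,0.004,0],0],
  [[0.017,0.004,0],0],
  [[0.017,0.004,0],0],
  [[0.017,0.004,0],0],
  [[0.017,0.004,0],0],
  [[0.017,0.004,0],0],
  [[0.017,0.004,0],0],
  [[0.02,0.001,0],0],
  [[0,0,0],0],
  [[0,0,0],0],
], claw=0)

```text
t: 44.3
tool_pos: [0.6798, -0.01, 0.3135]
eef_rot: [[0.999, -0.051, -0.003], [-0.051, -0.999, 0.0], [-0.003, -0.0, -1.0]]
contact_force: [-0.1, 0.1, 0.7]
finger_gap: 0.0004
```

```bash
python3 - <<'E'
from h import *
W=box(.149,.045);go(W[0],W[1],.241,-93.1)
a=robot.snapshot("side");b=robot.snapshot("top")
cv2.imwrite('pics/s17.png',cv2.resize(a[60:220,130:343],(800,600),interpolation=cv2.INTER_CUBIC))
E
```

```text
tcp [ 0.6798 -0.01    0.3135] yang -92.92 q6 85.6 F [-0.1  0.1  0.7] gap 0.0004 t 44.3
turn 0.18 shift mm [ 0.4 -0.4 72.5]
```

View pics/s17.png

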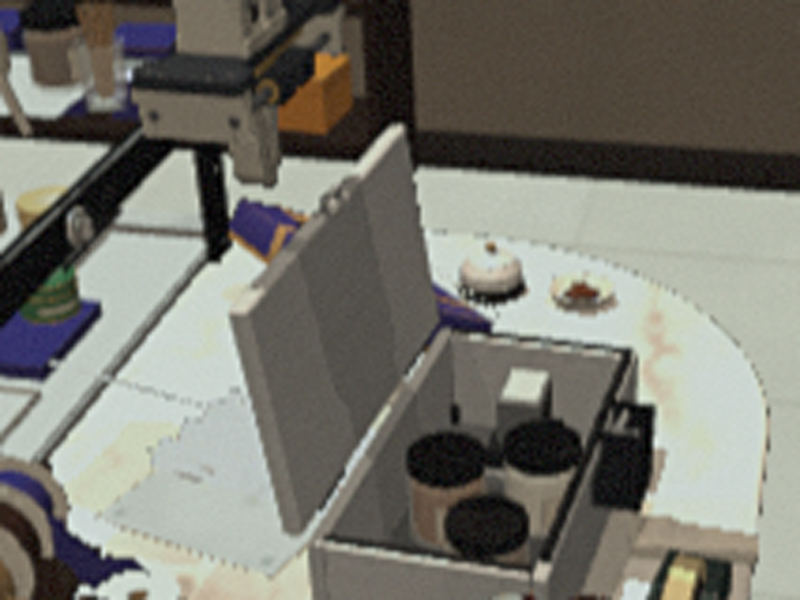

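Fingers at (257,180) are behind the lid's top edge at about (300,240). Lowering behind the lid.

Request:
play_rows([
  [[0,0,0.015],0],
  [[0,0,0.02],0],
  [[0,0,0.02],0],
  [[0,0,0.012],0],
  [[0,0,0.005],0],
  [[0,0,0],0],
  [[0,0,0],0],
])

```text
t: 45.1
tool_pos: [0.6807, -0.0099, 0.2445]
eef_rot: [[0.999, -0.051, 0.002], [-0.051, -0.999, -0.0], [0.002, 0.0, -1.0]]
contact_force: [0.2, 0.0, 0.6]
finger_gap: 0.0008
```

Request:
play_rows([
  [[-0.005,0,0],0],
  [[-0.005,0,0],0],
  [[-0.005,0,0],0],
  [[-0.006,0,-0.002],0],
  [[-0.006,0,-0.002],0],
  [[-0.006,0,-0.002],0],
  [[-0.007,0,-0.001],0],
  [[-0.007,0,-0.001],0],
  [[0,0,0],0],
])

```text
t: 46.0
tool_pos: [0.6324, -0.0073, 0.2518]
eef_rot: [[0.999, -0.051, -0.0], [-0.051, -0.999, -0.0], [-0.0, 0.0, -1.0]]
contact_force: [0.2, 0.1, 1.3]
finger_gap: 0.0004
```

```bash
python3 lid.py | grep tcp; python3 - <<'E'
from h import *
a=robot.snapshot("side")
cv2.imwrite('pics/s18.png',cv2.resize(a[60:220,130:343],(800,600),interpolation=cv2.INTER_CUBIC))
E
```

```text
tcp [ 0.6324 -0.0073  0.2518] yang -92.91 q6 85.3 F [0.2 0.1 1.3] gap 0.0004 t 46.0
```

View pics/s18.png

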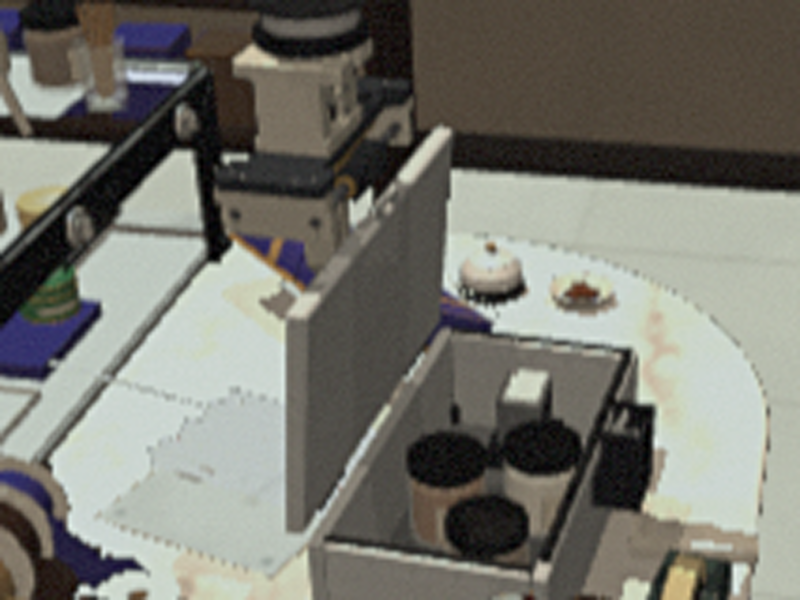

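Request:
play_rows([
  [[-0.008,0,0],0],
  [[-0.011,0,0.001],0],
  [[-0.011,0,0.001],0],
  [[-0.011,0,0.003],0],
  [[-0.011,0,0.003],0],
  [[-0.0105,0,0.005],0],
  [[-0.0105,0,0.005],0],
  [[-0.01,0,0.006],0],
  [[-0.01,0,0.006],0],
  [[0,0,0],0],
])

```text
t: 47.05
tool_pos: [0.5388, -0.0025, 0.2208]
eef_rot: [[0.999, -0.051, -0.002], [-0.051, -0.999, 0.0], [-0.002, -0.0, -1.0]]
contact_force: [1.0, -0.2, -0.4]
finger_gap: 0.0007
```

```bash
python3 - <<'E'
from h import *
go(*box(.0086,.045),.2232,-93.1)
a=robot.snapshot("side")
cv2.imwrite('pics/s19.png',cv2.resize(a[60:220,130:343],(800,600),interpolation=cv2.INTER_CUBIC))
E
```

```text
tcp [ 0.5388 -0.0025  0.2208] yang -92.91 q6 84.5 F [ 1.  -0.2 -0.4] gap 0.0007 t 47.0
turn 0.19 shift mm [ 1.  -0.5 -2.4]
```

View pics/s19.png

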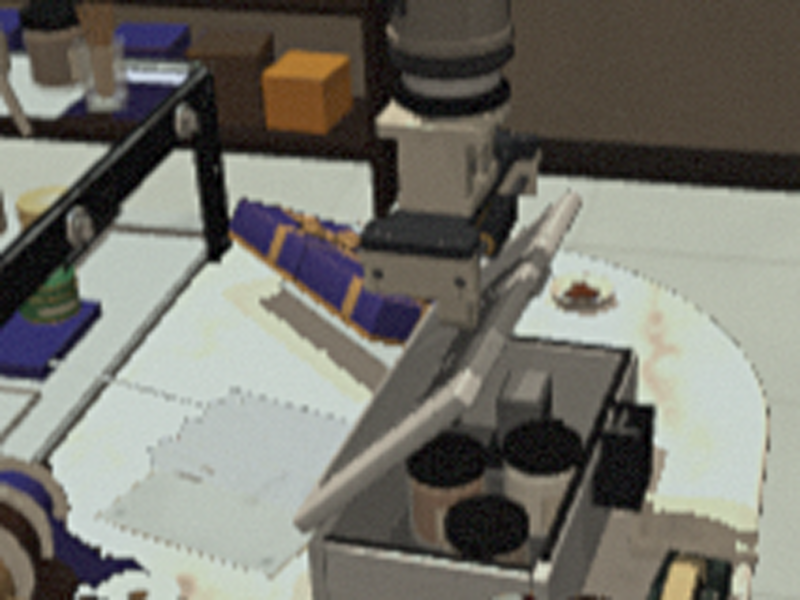

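Request:
play_rows([
  [[-0.009,0,0.006],0],
  [[-0.009,0,0.007],0],
  [[-0.008,0,0.008],0],
  [[-0.008,0,0.0085],0],
  [[-0.007,0,0.0095],0],
  [[-0.007,0,0.0095],0],
  [[-0.005,0,0.0105],0],
  [[-0.005,0,0.0105],0],
  [[0,0,0],0],
])

```text
t: 48.0
tool_pos: [0.4818, 0.0003, 0.151]
eef_rot: [[0.999, -0.051, -0.002], [-0.051, -0.999, 0.0], [-0.002, -0.0, -1.0]]
contact_force: [-0.8, 0.7, 0.5]
finger_gap: 0.0006
```

Request:
play_rows([
  [[-0.003,0,0.006],0],
  [[-0.003,0,0.006],0],
  [[-0.002,0,0.005],0],
  [[0,0,0],0],
])

```text
t: 48.4
tool_pos: [0.4752, 0.0005, 0.1349]
eef_rot: [[0.999, -0.051, 0.002], [-0.051, -0.999, -0.0], [0.002, 0.0, -1.0]]
contact_force: [1.5, 0.7, 0.4]
finger_gap: 0.0003
```

```bash
python3 - <<'E'
from h import *
go(*box(-.074,.055),.2,-93.1)
a=robot.snapshot("side")
cv2.imwrite('pics/s20.png',cv2.resize(a[60:220,130:343],(800,600),interpolation=cv2.INTER_CUBIC))
E
```

```text
tcp [0.4752 0.0005 0.1349] yang -92.92 q6 83.7 F [1.5 0.7 0.4] gap 0.0003 t 48.4
turn 0.18 shift mm [-17.8 -11.  -65.1]
```

View pics/s20.png

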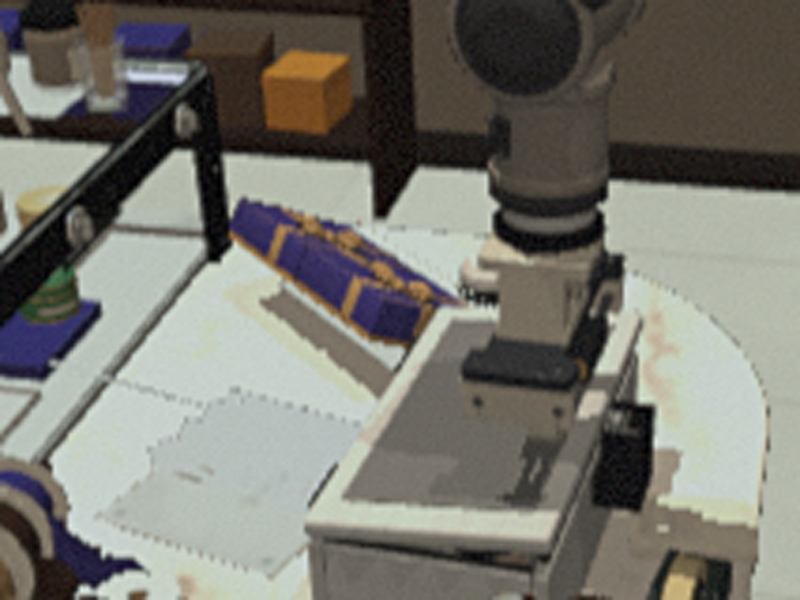

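Request:
play_rows([
  [[-0.008,-0.006,-0.005],0],
  [[-0.008,-0.006,0],0],
  [[0,0,0.005],0],
  [[0,0,0.004],0],
  [[0,0,0.003],0],
  [[0,0,0.002],0],
  [[0,0,0],0],
])

```text
t: 49.15
tool_pos: [0.4577, 0.0141, 0.1254]
eef_rot: [[0.999, -0.05, -0.003], [-0.05, -0.999, 0.001], [-0.003, -0.0, -1.0]]
contact_force: [-0.8, -0.2, 2.2]
finger_gap: 0.0003
```

Request:
play_rows([
  [[0,0,0.001],0],
  [[0,0,0.001],0],
  [[0,0,0.001],0],
  [[0,0,0],0],
])

```text
t: 49.55
tool_pos: [0.4579, 0.0139, 0.1226]
eef_rot: [[0.999, -0.05, -0.003], [-0.05, -0.999, 0.001], [-0.003, -0.0, -1.0]]
contact_force: [-5.4, 1.8, 5.9]
finger_gap: 0.0005
```

Request:
play_rows([
  [[0,0,0.001],0],
  [[0,0,0.001],0],
  [[0,0,0],0],
])

```text
t: 49.85
tool_pos: [0.4576, 0.014, 0.1208]
eef_rot: [[0.999, -0.05, -0.003], [-0.05, -0.999, 0.001], [-0.003, -0.0, -1.0]]
contact_force: [-6.2, 2.9, 8.3]
finger_gap: 0.0002
```

Request:
play_rows([
  [[0,0,0.001],0],
  [[0,0,0],0],
  [[0,0,0],0],
])

```text
t: 50.15
tool_pos: [0.4576, 0.0139, 0.1202]
eef_rot: [[0.999, -0.05, -0.003], [-0.05, -0.999, 0.0], [-0.003, -0.0, -1.0]]
contact_force: [-6.7, 2.3, 13.3]
finger_gap: 0.0004
```

Request:
play_rows([
  [[0,0,0.001],0],
  [[0,0,0.001],0],
  [[0,0,0],0],
  [[0,0,0],0],
])

```text
t: 50.55
tool_pos: [0.4577, 0.014, 0.12]
eef_rot: [[0.999, -0.05, -0.002], [-0.05, -0.999, 0.0], [-0.002, -0.0, -1.0]]
contact_force: [-14.3, 2.2, 31.6]
finger_gap: 0.0006
```

Fully down: z stops at 0.120 and the force rises steeply. I back off slowly and see whether the lid follows.

Request:
play_rows([
  [[0,0,0],0],
  [[0,0,-0.002],0],
  [[0,0,-0.001],0],
  [[0,0,-0.001],0],
  [[0,0,-0.001],0],
  [[0,0,0],0],
  [[0,0,0],0],
  [[0,0,0],0],
])

```text
t: 51.35
tool_pos: [0.4593, 0.0134, 0.1226]
eef_rot: [[0.999, -0.051, -0.0], [-0.051, -0.999, -0.0], [-0.0, 0.0, -1.0]]
contact_force: [-0.6, 1.0, -1.3]
finger_gap: 0.0004
```

Request:
play_rows([
  [[0,0,-0.01],0],
  [[0,0,-0.03],0],
  [[0,0,-0.03],0],
  [[0,0,-0.04],0],
  [[0,0,-0.04],0],
  [[0,-0.03,0],0],
  [[0,-0.03,0],0],
  [[0,-0.03,0],0],
  [[0,-0.03,0],0],
  [[0,-0.03,0],0],
  [[0,-0.03,0],0],
  [[0,-0.03,0],0],
  [[0,-0.03,0],0],
  [[0,0,0],0],
  [[0,0,0],0],
])

```text
t: 52.85
tool_pos: [0.4712, 0.2533, 0.2731]
eef_rot: [[0.999, -0.049, 0.0], [-0.049, -0.999, -0.001], [0.0, 0.001, -1.0]]
contact_force: [0.5, 0.2, 0.3]
finger_gap: 0.0005
```

```bash
python3 - <<'E'
from h import *
go(.5,0,.2)
a=robot.snapshot("side");b=robot.snapshot("top")
cv2.imwrite('pics/s21.png',cv2.resize(a[120:240,190:350],(800,600),interpolation=cv2.INTER_CUBIC))
cv2.imwrite('pics/t21.png',cv2.resize(b[120:300,100:340],(800,600),interpolation=cv2.INTER_CUBIC))
E
```

```text
tcp [0.4712 0.2533 0.2731] yang -92.83 q6 112.9 F [0.5 0.2 0.3] gap 0.0005 t 52.9
shift mm [ 41.3 251.5  73.2]
```

View pics/s21.png

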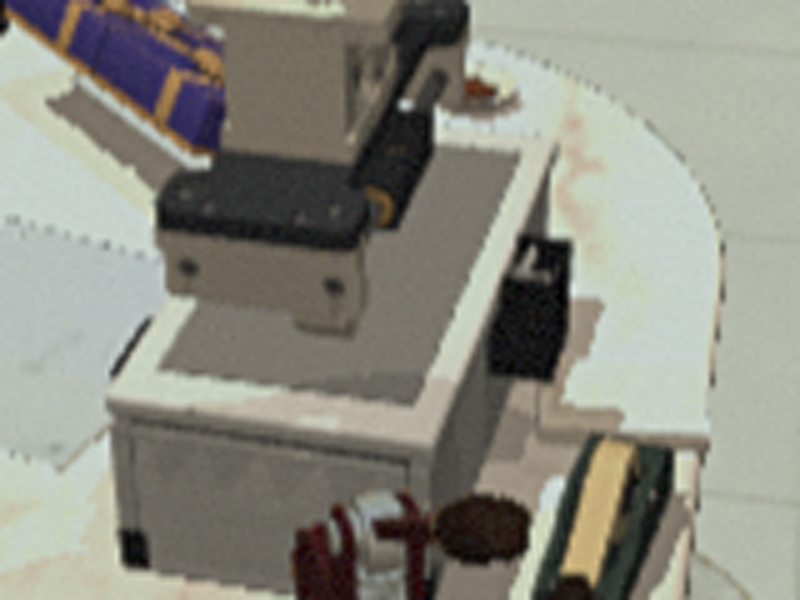

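View pics/t21.png

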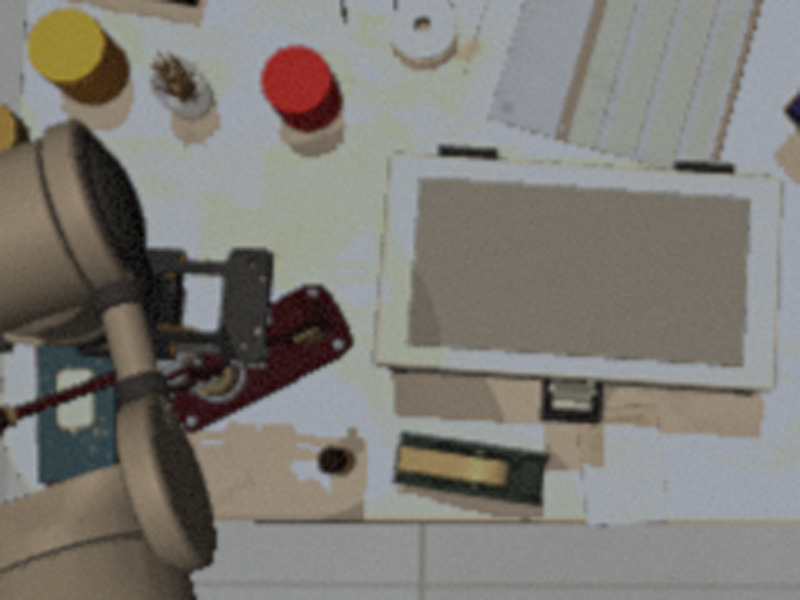

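With the tool at z = 0.1226 there was no contact force. An unlatched lid would stand at 0.1266 or higher there, so the latch has caught. The bystanders are where they were. Handing in.

```bash
python3 -c "
from workcell import robot
print(robot.close_job())"
```

```text
the job is handed in; nothing more can be done
None
```

I plugged the cold pack into its socket, put all three black-lidded jars in the box, then closed the lid and pressed it down until the latch caught. I handed the job in at about 53 s; `close_job()` gives no verdict.

**Cold pack:** the foot met the socket floor about 19 mm below the mouth. A later side picture showed it standing in the socket.

**Jars:** the last picture before closing showed all three upright in the box. One of them was knocked aside partway through. My first reading of its new place came from a clipped image mask, and I corrected it before reaching for it.

**Latch:** pressing stopped dead at tool height 0.120 m with about 32 N upward. Backed off to 0.1226 m, the tool felt no push, whereas an unlatched lid would have risen to about 0.1266 m. I did not measure the bolt itself, only inferred it from this.

**Other things:** I compared the last pictures with the first by eye only. The tape dispenser, stamp, pick glass and red look-alike looked unmoved; the note block was not checked on its own.

**Disagreement:** heights from the two cameras came out 4–5 mm below the stated values at the box rim and the pack's top. I used the stated heights and checked by contact.

**Lid:** I pushed it back to its stop before inserting the pack, because the gripper body would otherwise have hit it. That took about 16 N, within the 40 N limit.

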